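# Offer a drawing weight up to its presentation case

## Robot

A 6-joint arm with a two-finger parallel gripper is mounted at the origin on the work surface. World frame = base frame: x ahead of the robot, y to its left, z up, the work surface at z = 0. Lengths are in m, angles in rad, forces in N, time in s.
With the tool pointing down it reaches from about 0.375 to 0.9 m from the base axis. Payload 3.1 kg.
Tool frame: the origin (TCP) lies on the centre line of the jaws, within the pads' length; the fingertips stand 14 mm ahead of it and the grasp point (between the pads) lies 5 mm behind it; y points along the fingers, z is the direction in which the jaws open and shut, and the axes are right-handed (so a half turn about y gives the same grasp; the last joint's range is limited). The gripper opens to 87 mm and grips with 3 to 60 N. Pads are 19 mm wide; open, the fingers measure 117 mm over their backs; the gripper's body (75 mm by 190 mm) begins 51 mm behind the grasp point.
Start: joints at [1.167, 0.527, 1.433, -0, 1.181, -0.178], TCP at [0.139, 0.609, 0.237] pointing down, gripper open.
Joint ranges: [-3.08, 3.08], [-0.75, 2.2], [0.22, 2.44], [-1.43, 4.57], [0, 2.65], [-2.85, 2.85]. Speed limits (rad/s): [2.79, 2.79, 3.14, 3.14, 3.14, 3.14].

## Interface

Orientations are given as a unit quaternion [x, y, z, w].
In Python, from rig import robot, vision gives the robot as it stands.
- The arm moves only by the shell command python3 -m crank 'ROWS' [FORCE]. ROWS is JSON, a list of rows, each a list of 7 numbers: the shift along the tool's x, y, z as a fraction of full scale, then the turn, a rotation vector about the tool's x, y, z as a fraction of full scale, then the gripper command: -1 is shut, 1 is fully open, values between are in proportion. In form: [[x, y, z, wx, wy, wz, grip], ...]. A call has 1 to 10 rows; each row is the pose to reach, as a shift and turn from the pose commanded when the call began, along the tool's axes at that moment, turning the shorter way round; what a row does not reach only later rows make up. Full scale, the value 1, is 50 cm for a shift and pi rad for a turn. A row lasts 1/8 s, in which the tool goes at most 62.5 mm and 10.7 degrees, less where a joint would pass 70% of its speed; a pose out of reach is approached as far as the arm can. A call with a number of a shift or a turn outside -1 to 1 is refused whole. A call with a gripper value outside its range is refused whole. The fingers move at their own pace and stop on an object; FORCE is the grip in N (left out, the last holds). Time passes only in rows, so rows that repeat a pose let the fingers close. It gives the time, the measured TCP pose, the force and the opening at its end, in the units of the state.
- robot.get_obs(): the state, without advancing time (a new reading comes with each control period).
- vision.camera(name): name is "side" or "top"; returns the picture (420x560x3 uint8, blue, green, red); there is no depth.
- vision.camera_info(name): a dict with "vfov" (degrees; the focal length in pixels is half the picture's height over the tangent of half this angle, whatever the lens; pixels are square), "cx", "cy" (the principal point, pixels), "world_from_camera" (4x4, takes a point from camera to world coordinates). Camera axes: x right, y up, looking along -z (the intrinsics and any distortion apply to the point x, -y, -z); pixel columns grow to the right and rows downward; lengths in m; the calibration is good to about 2 mm. A picture is of the moment at which its call begins. camera_info takes no time and is no camera call.
- robot.hand_in(): hands the job in, once; it reports no verdict.
The state is a dict: "time": time; "q": joint angles; "joint_velocities": joint speeds; "joint_torque": joint torques, N m; "position": TCP position; "tool_rot": TCP orientation; "ft_force": force on the tool from outside, world axes, zero at the start; "moment": the same for the moment, N m; "grip_width": finger opening in m.
Only numpy, scipy, OpenCV 4.12 (cv2) and the standard library are available. Lean on these libraries where they do the work, as an engineer would, in place of code of your own. Each camera call takes 0.05 s, during which the arm holds its last target.

## Task

Pick up the palette knife, lever the white case's lid open with its blade until the lid stands about upright (do not pry the shut lid with the gripper itself), and lay the knife back down flat on the table. Then pick up the brass drawing weight by its wooden grip, carry it over the cup and bowls without disturbing anything else on the table, and stop with it level over the recess in the case, centred and turned to match it, its underside about a centimetre above the recess's mouth and never touching the case. Finish still holding it there, so that the fit can be checked by eye: do not lower it in or let go.

Things in the scene. Friction and masses are not known exactly. Their poses are not given: they have to be found in the camera images.
- case: White presentation case, fixed, 160 (own x) x 170 (own y) mm. Origin: centre of its underside, on the table; x from its front (robot side) to its hinge at the back, z up. White plinth 24 mm high over the whole footprint; on it a black neck block, top 36 mm above the table, its front face set back 16 mm from the plinth's front (8 mm at sides and back).
- lid (a joint): The lid's hinge along the back edge: 0 rad shut (starts 0 to 0.03), opens upward to a stop at 1.8 rad; stays where it is left (stiff hinge). Lid 100 g; about 1.1 N upward at its front edge opens it.
- lid_lip (a point): Middle of the lower front edge of the lid, moving with it (x from this edge to the hinge, 160 mm away; z out of the outer face). Lid: white 8 mm board, 160 x 170 mm, no handle, a dark grey strip along its hinge edge. Shut, its underside is 37 mm above the table, so along the case's front runs a slot for a blade, from 24 to 37 mm above the table and 16 mm deep.
- lid_hinge (a point): Middle of the hinge line, on the case, level with the shut lid's underside; does not move. The hinge runs along its y; x points away from the case's front.
- recess (a point): Centre of the mouth of the rectangular recess in the black neck block, level with the block's top (36 mm above the table). 40 mm along its x (the case's x), 90 mm along its y (the case's y), 12 mm deep, blue floor. The mouth lies 8 mm in front of the case's centre.
- knife: Palette knife, loose, 70 g, lying on the table. Origin on its underside below the grip point; x towards the blade's tip, z up. Wooden handle 18 mm wide, 22 mm high, 110 mm long (80 mm behind the origin to 30 mm ahead); straight steel blade 20 mm wide, 3 mm thick, at half the handle's height, its tip 130 mm ahead of the origin.
- knife_grip (a point): Grip point of the knife, inside the handle near its front, half-way up: 11 mm above the table as it lies. Axes as the knife's.
- knife_tip (a point): Middle of the blade's tip, half-way through its thickness, 130 mm ahead of the grip point.
- weight: The drawing weight, loose, about 0.3 kg (0.21 to 0.39). Origin: centre of its underside. Brass foot 84 mm (own x) x 34 mm (own y) x 12 mm high; on it, along its x, stands a dark wooden grip 46 mm long, 14 mm wide, from 12 to 40 mm above the underside. Same either way round.
- weight_center (a point): Centre of the drawing weight, 20 mm above its underside (within the wooden grip); axes as the weight's: x along the long side, z up.
- bowl_a: Beige paper-pulp bowl, 90 mm across, 55 mm high, loose, standing in the row between weight and case; origin centre of underside. Leave it alone.
- cup: Beige paper-pulp cup, 76 mm across, 85 mm high, loose, in the same row; origin centre of underside. Leave it alone.
- bowl_b: As bowl_a, in the same row.
Mind the look-alikes: they are no part of the job. What is shaped like the weight but pink is not meant. Of the things like the knife, leave any that is orange; of the rest the smaller one is meant.

How it is judged:
On the way, in this order (a step that is already met when the one before it is completed fails the run):
1. the knife's blade levers the lid off the case (value of joint lid above 0.1 rad and contact force between knife and lid above 0.05 N), for 0.1 s.
2. the lid stands about upright (past 1.3 rad) (value of joint lid above 1.3 rad), for 0.2 s.
3. the knife lies on the table again, released (height (world z) of knife_grip below 0.025 m and contact force between knife and the fingers below 0.05 N), for 0.2 s.
At the end, for the whole second after the job is handed in: Lid past 1.3 rad; knife released on the table (grip point under 25 mm high); weight held still in the fingers, clear of the case, underside 3-22 mm above the recess mouth, centred within 8 mm, turned and level within 0.12 rad; bystanders within 30 mm of their starts (all of step 3 and value of joint lid above 1.3 rad and z of weight_center in the frame of recess between 0.023 and 0.042 m and horizontal distance between weight_center and recess below 0.008 m and angle between the x axis of weight_center and the y axis of recess, either way round below 0.12 rad and angle between weight_center's own z axis and vertical below 0.12 rad and contact force between weight and the fingers above 1 N and contact force between weight and case below 0.1 N and linear speed of weight below 0.02 m/s and distance of each of bowl_a, bowl_b, cup from where it was at the start of the episode below 0.03 m); the arm keeps its last pose, push and grip.
It fails at once if the gripper itself pries the lid up from shut (value of joint lid below 0.5 rad and contact force between any of the fingers, the arm and lid above 1 N).
It fails at once if the weight touches the case or its lid (contact force between weight and case above 0.5 N).
It fails at once if a bystander is knocked away or over (distance of any of bowl_a, bowl_b, cup from where it was at the start of the episode above 0.03 m or angle between any of bowl_a, bowl_b, cup's own z axis and vertical above 0.5 rad).
It also fails if it takes over 69 s, if anything falls off the work surface, if the arm or the gripper's body presses on something with over 40 N, if the wrist force passes 120 N, or if a joint passes its speed limit or range.

## Working session

There is one attempt and no reset: what is moved stays moved. The work goes in short steps, Python scripts to look and compute and a shell command to move; the robot and the scene stay as the last step left them, time stands still between calls to the robot, and variables do not carry over. Pictures are saved under pics/ and viewed, and the job is handed in when it is done.

```bash
mkdir -p pics; ls
python3 - <<'E'
from rig import robot, vision
import cv2,json,numpy as np
np.set_printoptions(precision=4,suppress=True)
for n in("side","top"):
    cv2.imwrite(f"pics/{n}0.png",vision.camera(n)); i=vision.camera_info(n); print(n,{k:(np.array(v) if k=="world_from_camera" else v) for k,v in i.items()})
print(robot.get_obs())
E
```

```text
pics
side {'vfov': 56.70291832406168, 'cx': 273.98740887039816, 'cy': 205.41013459459404, 'world_from_camera': array([[ 0.6702,  0.5519, -0.4962, -0.0047],
       [-0.7422,  0.5002, -0.4461, -0.4466],
       [ 0.002 ,  0.6673,  0.7448,  0.7609],
       [ 0.    ,  0.    ,  0.    ,  1.    ]])}
top {'vfov': 56.81874301549463, 'cx': 282.0310953428962, 'cy': 206.8075770646081, 'world_from_camera': array([[-0.0292,  0.9724, -0.2317,  0.2585],
       [-0.9996, -0.0295,  0.002 , -0.0359],
       [-0.0048,  0.2317,  0.9728,  0.9737],
       [ 0.    ,  0.    ,  0.    ,  1.    ]])}
{'time': 0.1, 'q': array([ 1.1675,  0.5284,  1.4338, -0.    ,  1.1814, -0.1785]), 'joint_velocities': array([-0.0007, -0.0013, -0.0027,  0.0002,  0.0015, -0.0003]), 'joint_torque': array([ -0.0002, -44.0986, -17.7151,   0.0635,   0.0534,  -0.0001]), 'position': array([0.139 , 0.6087, 0.2357]), 'tool_rot': array([ 0.7033, -0.0795,  0.0791, -0.702 ]), 'ft_force': array([ 0.7548,  0.1495, -0.4574]), 'moment': array([ 0.0954, -0.0456, -0.0402]), 'grip_width': 0.08705416430273422}
```

View pics/side0.png

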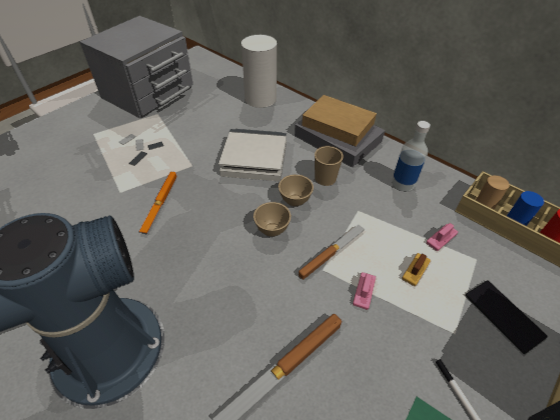

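View pics/top0.png

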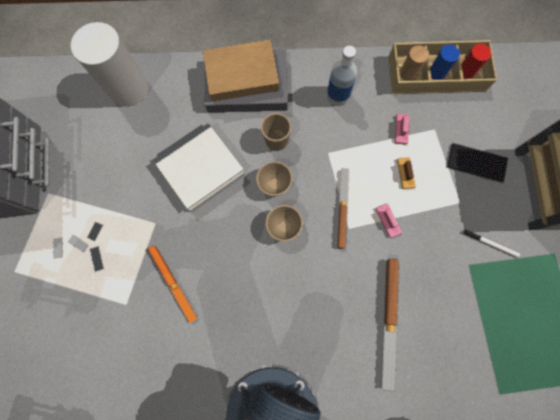

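The top view shows the case at about (200,168), the bowls at (284,222) and (274,178), and the cup at (276,130). The small brown-handled knife lies from (342,247) to (344,170), and the brass weight is at (406,173) between two pink ones. I'll enlarge these next.

```bash
cat > h.py <<'E'
import numpy as np,cv2
from scipy.spatial.transform import Rotation as R
from rig import robot, vision
np.set_printoptions(precision=4,suppress=True)
I={n:vision.camera_info(n) for n in("side","top")}
def F(n): return 210/np.tan(np.radians(I[n]['vfov'])/2)
def ray(n,u,v):
    M=np.array(I[n]['world_from_camera']);f=F(n)
    d=np.array([(u-I[n]['cx'])/f,-(v-I[n]['cy'])/f,-1]);return M[:3,3],M[:3,:3]@d
def atz(n,u,v,z):
    o,d=ray(n,u,v);return o+d*(z-o[2])/d[2]
def tri(a,b):
    o1,d1=ray('side',*a);o2,d2=ray('top',*b)
    A=np.stack([d1,-d2],1);s=np.linalg.lstsq(A,o2-o1,rcond=None)[0]
    p,q=o1+s[0]*d1,o2+s[1]*d2;return (p+q)/2,np.linalg.norm(p-q)
def proj(n,p):
    M=np.array(I[n]['world_from_camera']);c=M[:3,:3].T@(np.asarray(p)-M[:3,3]);f=F(n)
    return np.array([I[n]['cx']-f*c[0]/c[2],I[n]['cy']+f*c[1]/c[2]])
def crop(src,out,x,y,w,h,k):
    im=cv2.imread(src) if isinstance(src,str) else src
    c=cv2.resize(im[y:y+h,x:x+w],None,fx=k,fy=k,interpolation=cv2.INTER_CUBIC)
    for i in range(0,w,10): cv2.line(c,(i*k,0),(i*k,8 if i%50 else 16),(0,0,255),1)
    for i in range(0,h,10): cv2.line(c,(0,i*k),(8 if i%50 else 16,i*k),(0,0,255),1)
    cv2.imwrite(out,c)
E
python3 - <<'E'
from h import *
crop("pics/top0.png","pics/t_case.png",140,110,120,110,6)
crop("pics/side0.png","pics/s_case.png",205,115,100,75,8)
crop("pics/top0.png","pics/t_kn.png",320,140,110,110,5)
crop("pics/side0.png","pics/s_kn.png",290,210,150,110,5)
E
```

```text
(no output)
```

View pics/t_case.png

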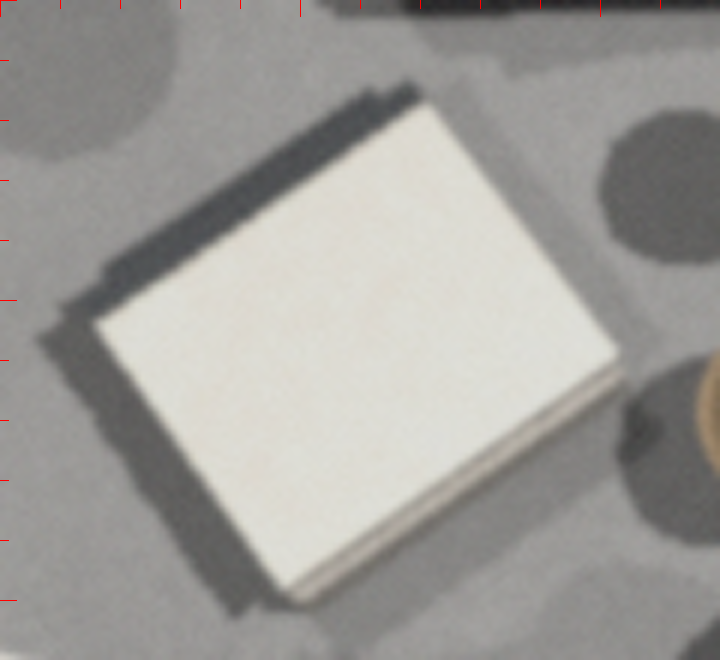

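View pics/s_case.png

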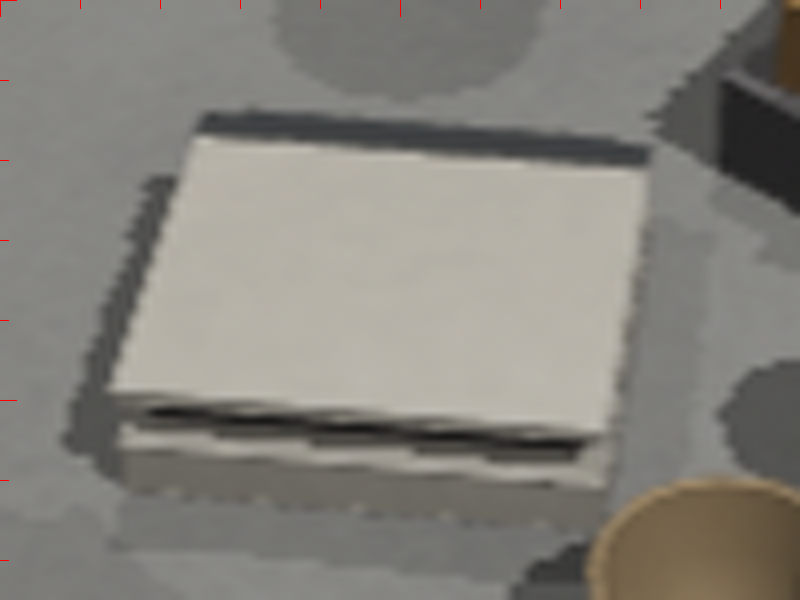

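View pics/t_kn.png

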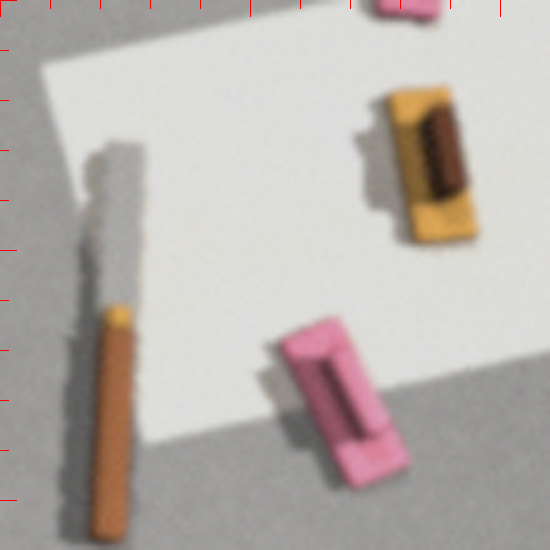

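View pics/s_kn.png

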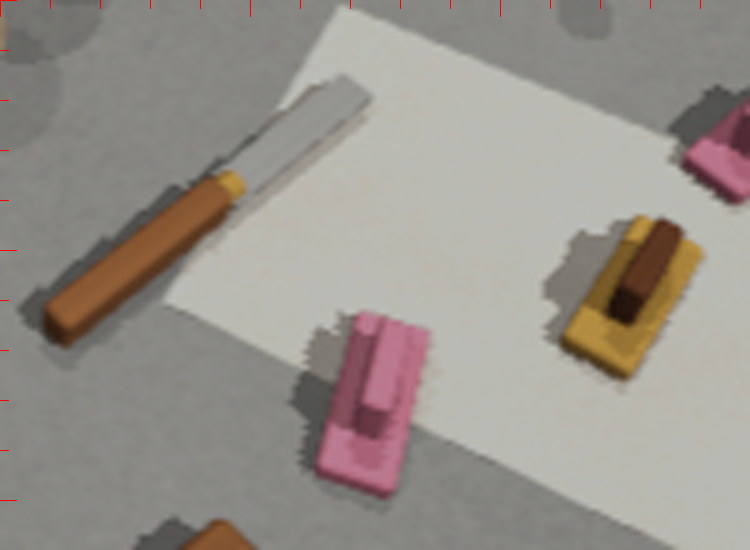

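Top crop: the lid's front corners are at (187.5,208.3) and (243.3,169.2). Knife: blade tip centre is about (345,168.5) and handle back about (341.8,247.5). Weight: brass foot centred near (406.5,173), with the pink look-alikes beside it. Side crop: the shut lid with the black slot along its front, lid front corners at (219,163.8) and (280.6,169.1).

Run:
```python
from h import *
def S(x,y): return (290+x/5,210+y/5)
def T(x,y): return (320+x/5,140+y/5)
P={'lidFL':((219,163.8),(187.5,208.3)),'lidFR':((280.6,169.1),(243.3,169.2)),
'BLw':((229.4,132.1),(155.8,163.7)),'BRw':((286.2,136),(211.3,127)),
'tipR':(S(372,98),T(144,145)),'tipL':(S(342,75),T(107,143)),
'hbackTopL':(S(46,312),T(93,530)),'hbackTopR':(S(70,330),T(126,532)),'ferrule front':(S(238,187),T(119,310)),
'w_top_far':(S(672,226),T(443,108)),'w_top_near':(S(626,302),T(455,195)),
'wf_nearR':(S(628,370),T(474,235)),'wf_nearL':(S(565,338),T(417,238)),'wf_farR':(S(702,250),T(448,90)),'wf_farL':(S(640,216),T(391,97))}
Q={}
for k,(a,b) in P.items(): Q[k],e=tri(a,b);print(k,Q[k],round(e,4))
c=Q['lidFR']-Q['lidFL'];print('lid w',np.linalg.norm(c),'yaw of x',np.degrees(np.arctan2(c[1],c[0]))+90)
for n in 'AB':pass
import itertools
# with known heights from top cam
for k,z in [('lidFL',.045),('lidFR',.045),('BLw',.045),('BRw',.045),('tipR',.0125),('tipL',.0125),('hbackTopL',.022),('hbackTopR',.022),('w_top_far',.04),('w_top_near',.04),('wf_nearR',.012),('wf_nearL',.012),('wf_farR',.012),('wf_farL',.012)]:
  print(k,atz('top',*P[k][1],z),atz('side',*P[k][0],z))
```

```text
lidFL [0.4827 0.1938 0.0473] 0.0009
lidFR [0.5799 0.0563 0.0466] 0.0012
BLw [0.6024 0.2789 0.0424] 0.0002
BRw [0.6973 0.1381 0.0467] 0.0015
tipR [ 0.5839 -0.2151  0.0116] 0.0008
tipL [ 0.5856 -0.196   0.0119] 0.0013
hbackTopL [ 0.3828 -0.1752  0.0125] 0.0008
hbackTopR [ 0.3806 -0.1907  0.017 ] 0.0011
ferrule front [ 0.4967 -0.1969  0.01  ] 0.0022
w_top_far [ 0.5898 -0.3632  0.0397] 0.0017
w_top_near [ 0.5455 -0.3668  0.0328] 0.0014
wf_nearR [ 0.5305 -0.382   0.0114] 0.0021
wf_nearL [ 0.5303 -0.3533  0.0069] 0.0003
wf_farR [ 0.6094 -0.3766  0.0123] 0.0019
wf_farL [ 0.6063 -0.3463  0.0133] 0.0025
lid w 0.16844630248486092 yaw of x 35.23134220081611
lidFL [0.4829 0.1946 0.045 ] [0.4847 0.1957 0.045 ]
lidFR [0.5799 0.0568 0.045 ] [0.5818 0.0571 0.045 ]
BLw [0.6014 0.2781 0.045 ] [0.6003 0.2763 0.045 ]
BRw [0.6974 0.1389 0.045 ] [0.6997 0.1392 0.045 ]
tipR [ 0.5832 -0.2146  0.0125] [ 0.5835 -0.2155  0.0125]
tipL [ 0.5849 -0.1955  0.0125] [ 0.5858 -0.1965  0.0125]
hbackTopL [ 0.3819 -0.1741  0.022 ] [ 0.3776 -0.1784  0.022 ]
hbackTopR [ 0.3804 -0.1902  0.022 ] [ 0.3775 -0.1921  0.022 ]
w_top_far [ 0.589  -0.3625  0.04  ] [ 0.5904 -0.3638  0.04  ]
w_top_near [ 0.5428 -0.3637  0.04  ] [ 0.5407 -0.368   0.04  ]
wf_nearR [ 0.5295 -0.381   0.012 ] [ 0.531  -0.3826  0.012 ]
wf_nearL [ 0.5288 -0.3515  0.012 ] [ 0.5269 -0.354   0.012 ]
wf_farR [ 0.6088 -0.3759  0.012 ] [ 0.6106 -0.3771  0.012 ]
wf_farL [ 0.6058 -0.3457  0.012 ] [ 0.6086 -0.3468  0.012 ]
```

Run:
```python
from h import *
for n,z,ps in [('bowlb',.055,(284,222)),('bowla',.055,(274,178)),('cup',.085,(276,130))]:
  print(n,atz('top',*ps,z))
Rt=R.from_quat(robot.get_obs()['tool_rot']);print(Rt.as_matrix())
crop("pics/top0.png","pics/t_b.png",240,105,70,140,5)
```

```text
bowlb [ 0.4395 -0.0415  0.055 ]
bowla [ 0.5512 -0.0201  0.055 ]
cup [ 0.6655 -0.0286  0.085 ]
[[ 0.9748 -0.0007  0.2229]
 [-0.2229 -0.0018  0.9748]
 [-0.0003 -1.     -0.0019]]
```

View pics/t_b.png

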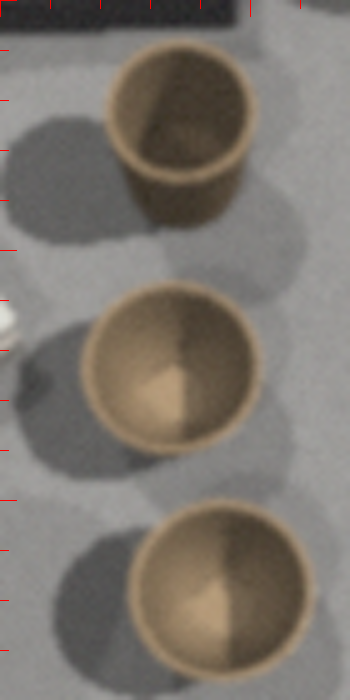

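```bash
cat >> h.py <<'E'
def Rd(yaw):
    c,s=np.cos(np.radians(yaw)),np.sin(np.radians(yaw))
    return np.array([[c,0,-s],[s,0,c],[0,-1,0]])
def plan(*tg):
    o=robot.get_obs();R0=R.from_quat(o['tool_rot']);M=R0.as_matrix()
    print('now',o['time'],o['position'],'yaw',np.degrees(np.arctan2(M[1,0],M[0,0])),'down',M[:,1],'F',o['ft_force'],'w',o['grip_width'])
    for p,yaw in tg:
        d=M.T@(np.array(p)-o['position'])/.5
        r=(R0.inv()*R.from_matrix(Rd(yaw))).as_rotvec()
        print(np.round(d,4),np.round(r/np.pi,4),'mm',round(np.linalg.norm(d)*500),'deg',round(np.degrees(np.linalg.norm(r)),1))
E
python3 -c "
from h import *
plan(((.45,.25,.237),-12.9),((.467,-.193,.2),-6),((.467,-.193,.12),-6))"
```

```text
now 0.1 [0.139  0.6087 0.2357] yaw -12.878454857814296 down [-0.0007 -0.0018 -1.    ] F [ 0.7548  0.1495 -0.4574] w 0.08705416430273422
[ 0.7662 -0.0018 -0.5607] [ 0.0006  0.0001 -0.0001] mm 475 deg 0.1
[ 0.9968  0.0737 -1.4167] [ 0.0006 -0.0382 -0.0001] mm 867 deg 6.9
[ 0.9969  0.2337 -1.4164] [ 0.0006 -0.0382 -0.0001] mm 874 deg 6.9
```

```bash
python3 -m crank '[[0.766,0,-0.56,0,0,0,1],[0.766,0,-0.56,0,0,0,1],[0.766,0,-0.56,0,0,0,1],[0.766,0,-0.56,0,0,0,1],[0.766,0,-0.56,0,0,0,1],[0.766,0,-0.56,0,0,0,1],[0.766,0,-0.56,0,0,0,1],[0.766,0,-0.56,0,0,0,1],[0.766,0,-0.56,0,0,0,1]]'
python3 -c "
from h import *
plan(((.467,-.193,.2),-6),((.467,-.193,.10),-6))"
```

```text
time: 1.23
position: [0.4521, 0.2489, 0.2363]
tool_rot: [0.703, -0.081, 0.081, -0.702]
ft_force: [-0.2, 0.6, -0.1]
grip_width: 0.0873
now 1.225 [0.4521 0.2489 0.2363] yaw -13.145540938742974 down [ 0.0003 -0.0002 -1.    ] F [-0.1915  0.5771 -0.1265] w 0.08727513844442333
[ 0.23    0.0728 -0.8539] [ 0.0001 -0.0397  0.0001] mm 444 deg 7.1
[ 0.23    0.2728 -0.8539] [ 0.0001 -0.0397  0.0001] mm 463 deg 7.1
```

```bash
python3 -m crank '[[0.23,0.073,-0.854,0,-0.04,0,1],[0.23,0.073,-0.854,0,-0.04,0,1],[0.23,0.073,-0.854,0,-0.04,0,1],[0.23,0.073,-0.854,0,-0.04,0,1],[0.23,0.073,-0.854,0,-0.04,0,1],[0.23,0.073,-0.854,0,-0.04,0,1],[0.23,0.073,-0.854,0,-0.04,0,1],[0.23,0.273,-0.854,0,-0.04,0,1],[0.23,0.273,-0.854,0,-0.04,0,1],[0.23,0.273,-0.854,0,-0.04,0,1]]'
python3 - <<'E'
from h import *
plan(((.467,-.193,.017),-6))
for n in("side","top"): cv2.imwrite(f"pics/{n}1.png",vision.camera(n))
crop("pics/top1.png","pics/t1.png",280,130,150,140,5)
crop("pics/side1.png","pics/s1.png",270,180,150,120,5)
E
```

```text
time: 2.48
position: [0.4651, -0.1888, 0.0976]
tool_rot: [-0.705, 0.037, -0.033, 0.708]
ft_force: [-0.1, -0.6, -0.1]
grip_width: 0.087
now 2.475 [ 0.4651 -0.1888  0.0976] yaw -5.663998056092254 down [-0.0064  0.0048 -1.    ] F [-0.0875 -0.5741 -0.1004] w 0.08699090834883645
[ 0.0056  0.1611 -0.0086] [-0.0013  0.0019 -0.0022] mm 81 deg 0.6
```

View pics/t1.png

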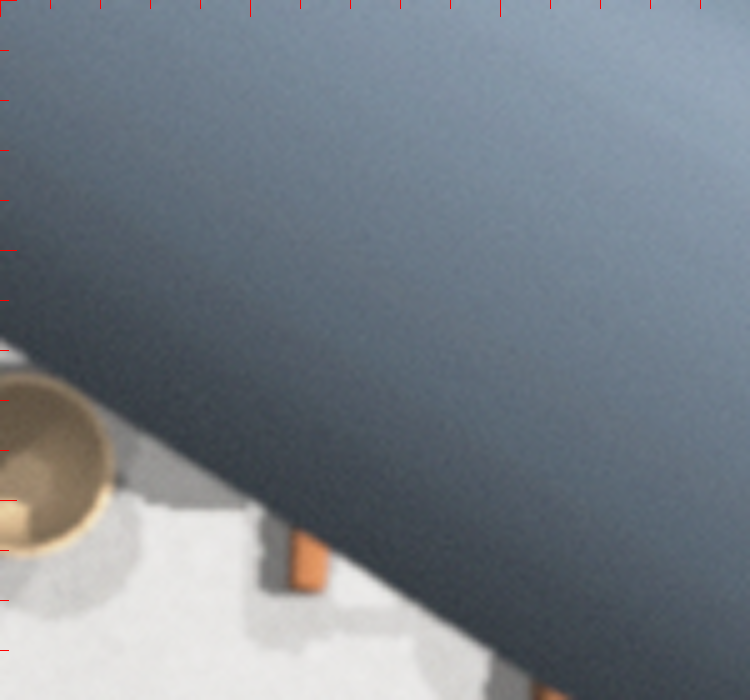

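View pics/s1.png

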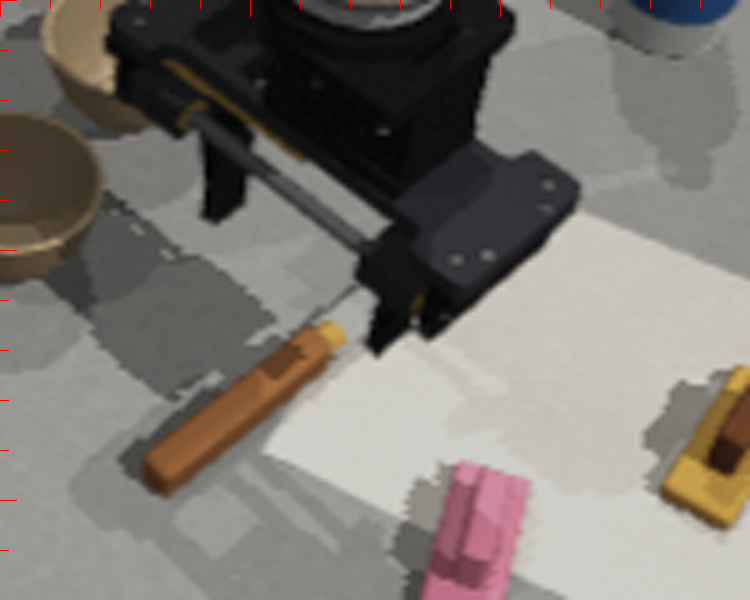

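Side view: the open jaws straddle the knife handle's axis, with the ferrule at about (336,247), and the body's long side runs along the jaw direction. I'll descend now.

```bash
python3 -m crank '[[0.006,0.1,-0.008,-0.001,0.002,-0.002,1],[0.006,0.161,-0.008,-0.001,0.002,-0.002,1],[0.006,0.161,-0.008,-0.001,0.002,-0.002,1],[0.006,0.161,-0.008,-0.001,0.002,-0.002,1],[0.006,0.161,-0.008,-0.001,0.002,-0.002,-1],[0.006,0.161,-0.008,-0.001,0.002,-0.002,-1],[0.006,0.161,-0.008,-0.001,0.002,-0.002,-1],[0.006,0.161,-0.008,-0.001,0.002,-0.002,-1],[0.006,0.161,-0.008,-0.001,0.002,-0.002,-1],[0.006,0.161,-0.008,-0.001,0.002,-0.002,-1]]' 55
python3 - <<'E'
from h import *
plan(((.467,-.193,.016),-6))
cv2.imwrite(f"pics/side2.png",vision.camera("side"))
crop("pics/side2.png","pics/s2.png",270,180,150,120,5)
E
```

```text
time: 3.82
position: [0.4697, -0.1952, 0.0194]
tool_rot: [0.707, -0.035, 0.039, -0.705]
ft_force: [-0.3, 0.6, -0.5]
grip_width: 0.0348
now 3.825 [ 0.4697 -0.1952  0.0194] yaw -6.044002944637272 down [ 0.0058 -0.0036 -1.    ] F [-0.2984  0.5556 -0.4789] w 0.034810458067299974
[-0.0059  0.0068  0.0039] [ 0.001  -0.0002  0.0019] mm 5 deg 0.4
```

View pics/s2.png

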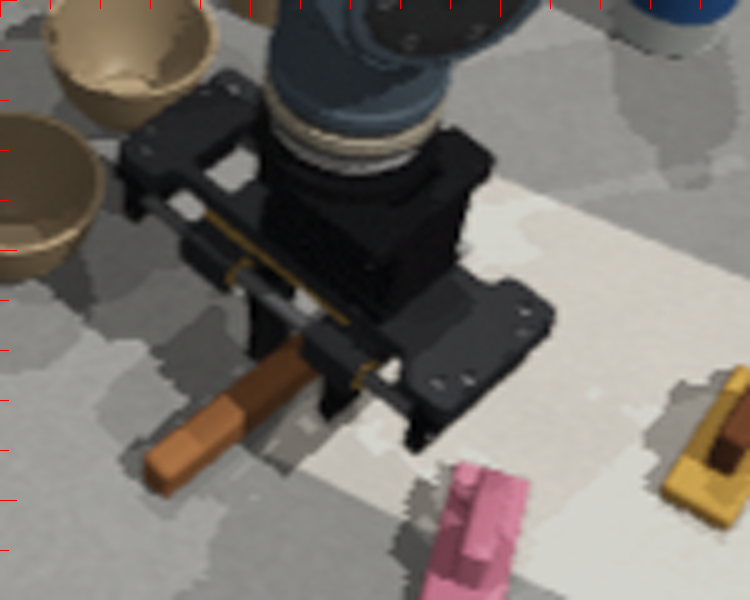

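```bash
python3 -m crank '[[-0.004,0.004,0.003,0,0,0,-1],[-0.004,0.004,0.003,0,0,0,-1],[-0.004,0.004,0.003,0,0,0,-1],[-0.004,0.004,0.003,0,0,0,-1],[-0.004,0.004,0.003,0,0,0,-1],[-0.004,0.004,0.003,0,0,0,-1]]' 55
python3 - <<'E'
from h import *
plan(((.467,-.193,.2),-6))
E
```

```text
time: 4.62
position: [0.4679, -0.1936, 0.0176]
tool_rot: [0.707, -0.035, 0.039, -0.705]
ft_force: [-0.1, -0.6, -0.5]
grip_width: 0.0177
now 4.625 [ 0.4679 -0.1936  0.0176] yaw -6.0410942284579 down [ 0.006  -0.0038 -1.    ] F [-0.121  -0.555  -0.4784] w 0.017695943933881002
[ 0.0003 -0.3649 -0.0002] [ 0.001  -0.0002  0.002 ] mm 182 deg 0.4
```

```bash
python3 -m crank '[[0,-0.1,0,0,0,0,-1],[0,-0.2,0,0,0,0,-1],[0,-0.3,0,0,0,0,-1],[0,-0.365,0,0,0,0,-1],[0,-0.365,0,0,0,0,-1],[0,-0.365,0,0,0,0,-1]]'
python3 - <<'E'
from h import *
X=np.array([np.cos(np.radians(35)),np.sin(np.radians(35))]);Y=np.array([-X[1],X[0]])
g=np.array([.5318,.1257])+(-.025-.12)*X+.02*Y;print(g)
plan(((*g,.2),35),((*g,.1),35))
E
```

```text
time: 5.38
position: [0.4661, -0.1923, 0.1992]
tool_rot: [0.707, -0.036, 0.039, -0.705]
ft_force: [0.5, -0.3, -1.5]
grip_width: 0.0173
[0.4016 0.0589]
now 5.375 [ 0.4661 -0.1923  0.1992] yaw -6.042156288085008 down [ 0.0045 -0.0027 -1.    ] F [ 0.5095 -0.2978 -1.4735] w 0.017306446324453995
[-0.1812 -0.0035  0.4861] [ 0.0012 -0.228   0.0012] mm 259 deg 41.0
[-0.1822  0.1965  0.4866] [ 0.0012 -0.228   0.0012] mm 278 deg 41.0
```

```bash
python3 -m crank '[[-0.181,0,0.486,0.001,-0.228,0.001,-1],[-0.181,0,0.486,0.001,-0.228,0.001,-1],[-0.181,0,0.486,0.001,-0.228,0.001,-1],[-0.181,0,0.486,0.001,-0.228,0.001,-1],[-0.181,0,0.486,0.001,-0.228,0.001,-1],[-0.181,0,0.486,0.001,-0.228,0.001,-1],[-0.182,0.1,0.487,0.001,-0.228,0.001,-1],[-0.182,0.196,0.487,0.001,-0.228,0.001,-1],[-0.182,0.196,0.487,0.001,-0.228,0.001,-1],[-0.182,0.196,0.487,0.001,-0.228,0.001,-1]]'
python3 - <<'E'
from h import *
plan(((.4016,.0589,.037),35))
for n in("side","top"): cv2.imwrite(f"pics/{n}3.png",vision.camera(n))
crop("pics/top3.png","pics/t3.png",160,110,120,110,6)
crop("pics/side3.png","pics/s3.png",180,110,130,120,5)
E
```

```text
time: 6.62
position: [0.4036, 0.0574, 0.1012]
tool_rot: [0.676, 0.213, -0.211, -0.674]
ft_force: [-0.5, 0.4, -0.8]
grip_width: 0.0176
now 6.625 [0.4036 0.0574 0.1012] yaw 34.88911093314468 down [ 0.0031 -0.0018 -1.    ] F [-0.4577  0.4339 -0.8154] w 0.017582548501790654
[-0.0017  0.1285  0.005 ] [ 0.001  -0.0006  0.0005] mm 64 deg 0.2
```

View pics/t3.png

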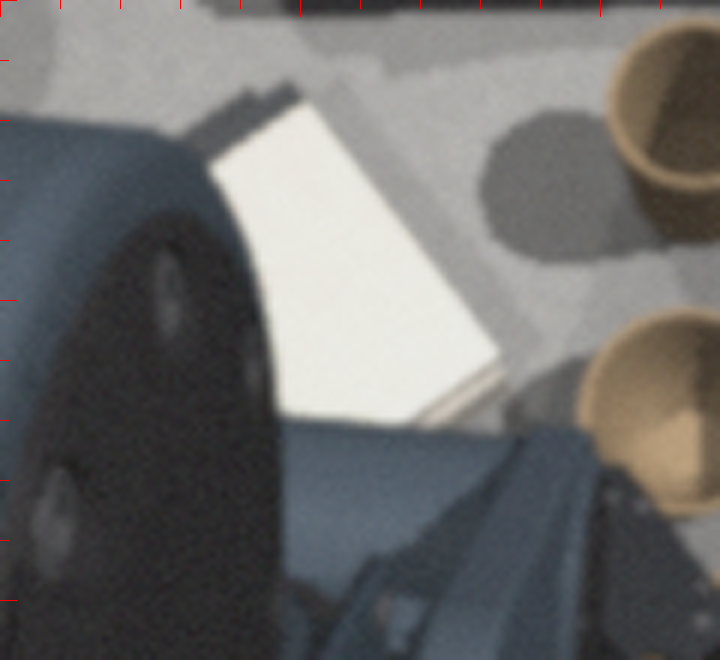

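View pics/s3.png

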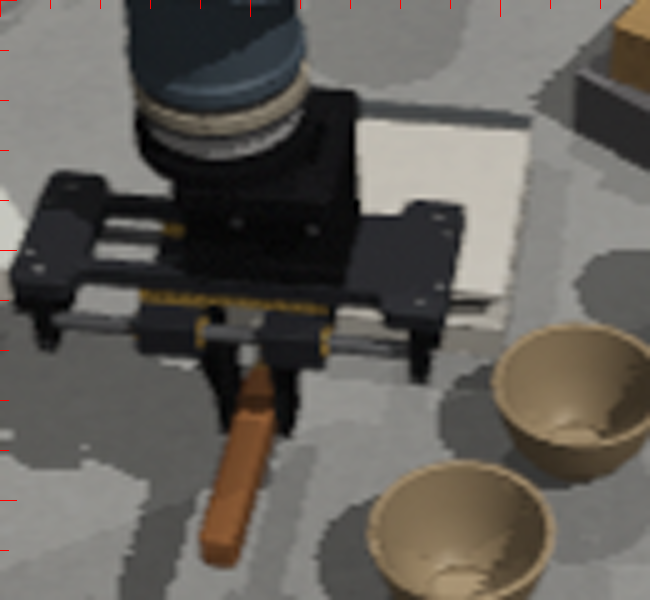

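Run:
```python
from h import *
crop("pics/side3.png","pics/s3b.png",210,175,40,55,10)
p=np.array([.4036,.0574,.0946]);X=np.r_[np.cos(np.radians(34.9)),np.sin(np.radians(34.9)),0];Y=np.array([-X[1],X[0],0])
for a in(-4,0,4):
  c,s=np.cos(np.radians(a)),np.sin(np.radians(a)); x=X*c+np.r_[0,0,s];z=np.r_[0,0,c]-X*s
  print(a,[((proj('side',p-.09*x+sy*.009*Y+sz*.011*z)-[210,175])*10).round() for sy in(1,-1) for sz in(1,-1)])
```

```text
-4 [array([ 84., 398.]), array([ 93., 467.]), array([165., 406.]), array([172., 475.])]
0 [array([ 86., 420.]), array([ 96., 483.]), array([166., 428.]), array([175., 491.])]
4 [array([ 89., 440.]), array([100., 497.]), array([168., 448.]), array([178., 505.])]
```

View pics/s3b.png

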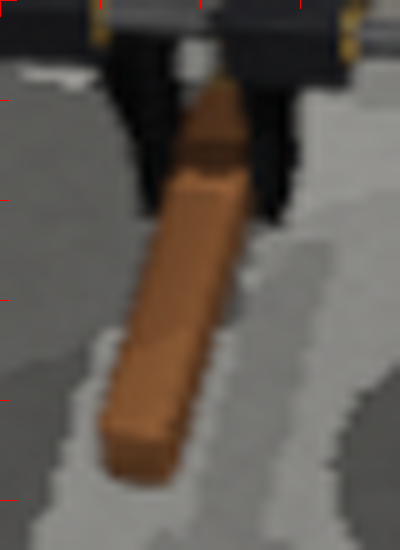

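```bash
python3 -m crank '[[-0.002,0.07,0.005,0.001,0,0,-1],[-0.002,0.128,0.005,0.001,0,0,-1],[-0.002,0.128,0.005,0.001,0,0,-1],[-0.002,0.128,0.005,0.001,0,0,-1],[-0.002,0.128,0.005,0.001,0,0,-1]]'
python3 - <<'E'
from h import *
plan(((.4016,.0589,.037),35))
cv2.imwrite(f"pics/side4.png",vision.camera("side"))
crop("pics/side4.png","pics/s4.png",190,130,110,110,6)
E
```

```text
time: 7.35
position: [0.4015, 0.0598, 0.0381]
tool_rot: [0.675, 0.214, -0.211, -0.674]
ft_force: [0.7, 1.0, 0.1]
grip_width: 0.0174
now 7.35 [0.4015 0.0598 0.0381] yaw 35.00991551561417 down [ 0.0038  0.0006 -1.    ] F [0.6984 0.9503 0.1489] w 0.017394641650650605
[-0.0008  0.0022 -0.0016] [0.0005 0.0001 0.0011] mm 1 deg 0.2
```

View pics/s4.png

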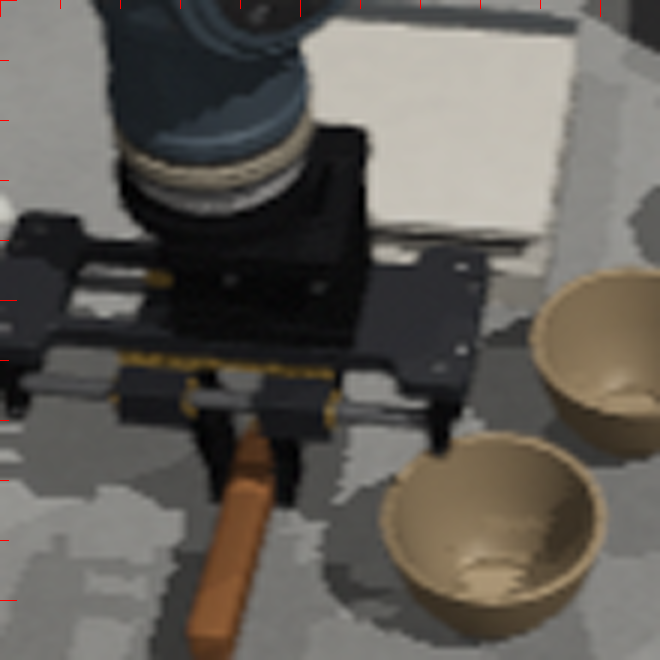

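```bash
python3 -m crank '[[0.03,0.002,-0.002,0,0,0,-1],[0.06,0.002,-0.002,0,0,0,-1],[0.072,0.002,-0.002,0,0,0,-1],[0.072,0.002,-0.002,0,0,0,-1],[0.072,0.002,-0.002,0,0,0,-1]]'
python3 - <<'E'
from h import *
X=np.array([np.cos(np.radians(35)),np.sin(np.radians(35))])
plan()
cv2.imwrite(f"pics/side5.png",vision.camera("side"))
crop("pics/side5.png","pics/s5.png",190,110,120,110,6)
E
```

```text
time: 8.02
position: [0.4298, 0.0798, 0.0356]
tool_rot: [-0.674, -0.213, 0.213, 0.675]
ft_force: [0.1, 0.6, -1.4]
grip_width: 0.0174
now 8.025 [0.4298 0.0798 0.0356] yaw 35.01324479227137 down [-0.0009  0.0011 -1.    ] F [ 0.137   0.5803 -1.4105] w 0.017439604791884316
```

View pics/s5.png

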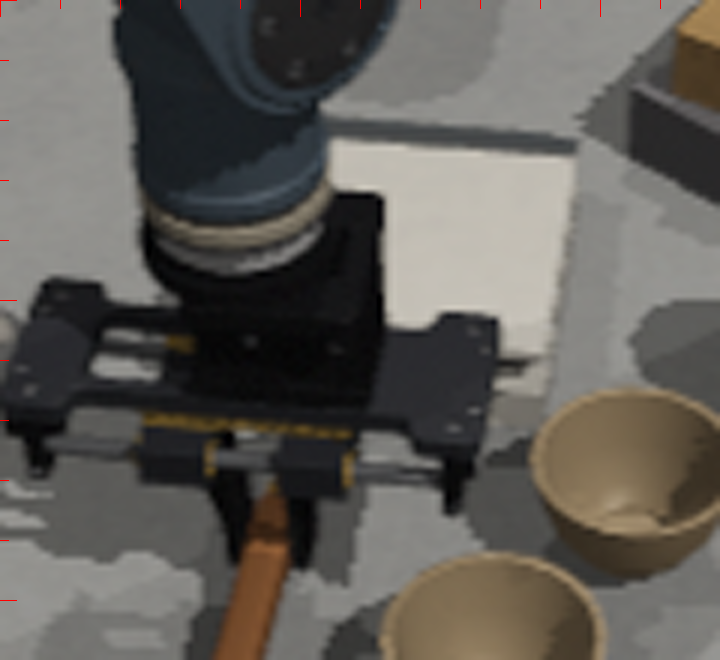

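```bash
python3 -m crank '[[0,-0.013,0,0,0,0,-1],[0.001,-0.028,0,0,0,0,-1],[0.003,-0.043,0,0,0,0,-1],[0.008,-0.06,0,0,0,0,-1],[0.015,-0.08,0,0,0,0,-1],[0.023,-0.1,0,0,0,0,-1],[0.023,-0.1,0,0,0,0,-1]]' 60
python3 - <<'E'
from h import *
plan()
for n in("side","top"): cv2.imwrite(f"pics/{n}6.png",vision.camera(n))
crop("pics/side6.png","pics/s6.png",190,80,130,120,5)
crop("pics/top6.png","pics/t6.png",140,90,130,120,5)
E
```

```text
time: 8.95
position: [0.4413, 0.0865, 0.0867]
tool_rot: [0.674, 0.214, -0.211, -0.674]
ft_force: [0.3, -0.1, -0.3]
grip_width: 0.0175
now 8.95 [0.4413 0.0865 0.0867] yaw 35.01451487991697 down [ 0.0039  0.001  -1.    ] F [ 0.2608 -0.1123 -0.285 ] w 0.017465869606080056
```

View pics/s6.png

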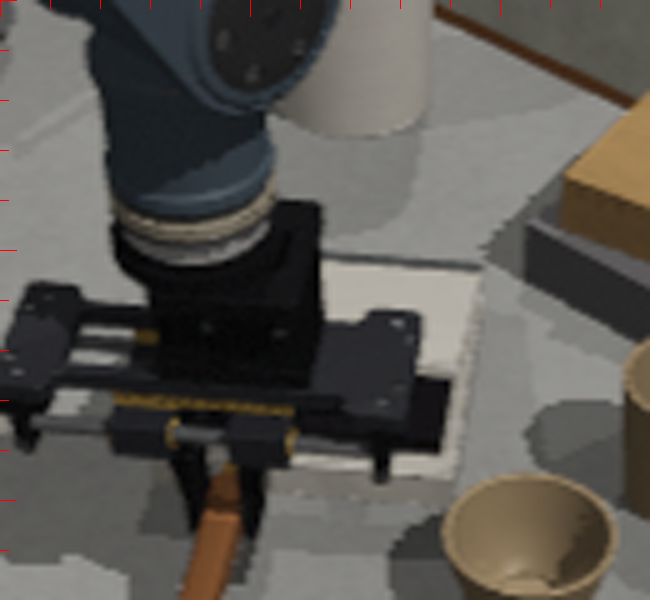

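View pics/t6.png

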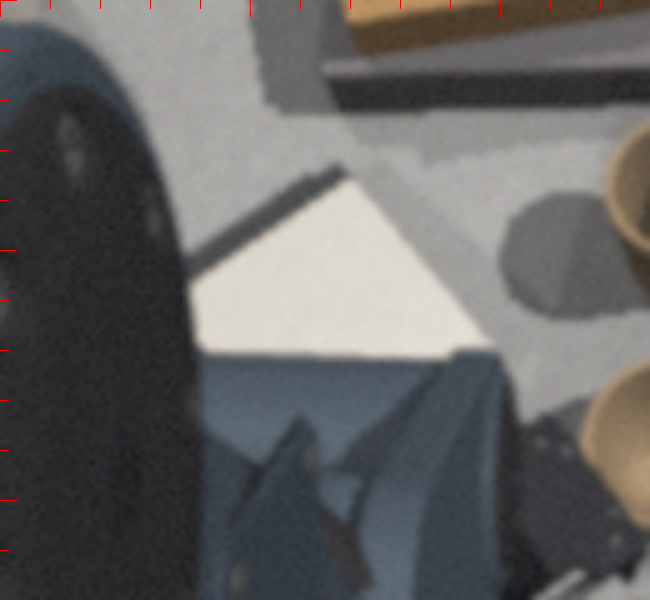

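The lid is rising on the blade: the black neck is visible at about (275,162) in the side view, and the gripper is clear of the lid. I'll follow the arc.

```bash
python3 -m crank '[[0.011,-0.024,0,0,0,0,-1],[0.023,-0.048,0,0,0,0,-1],[0.039,-0.072,0,0,0,0,-1],[0.057,-0.094,0,0,0,0,-1],[0.078,-0.113,0,0,0,0,-1],[0.1,-0.13,0,0,0,0,-1],[0.124,-0.145,0,0,0,0,-1],[0.149,-0.157,0,0,0,0,-1],[0.149,-0.157,0,0,0,0,-1]]' 60
python3 - <<'E'
from h import *
plan()
for n in("side","top"): cv2.imwrite(f"pics/{n}7.png",vision.camera(n))
crop("pics/side7.png","pics/s7.png",190,50,130,120,5)
crop("pics/top7.png","pics/t7.png",140,70,130,120,5)
E
```

```text
time: 10.18
position: [0.5028, 0.1296, 0.1648]
tool_rot: [-0.674, -0.214, 0.211, 0.674]
ft_force: [-0.1, -0.6, -0.9]
grip_width: 0.0179
now 10.175 [0.5028 0.1296 0.1648] yaw 35.03610971144357 down [ 0.0038  0.0014 -1.    ] F [-0.1111 -0.6117 -0.9194] w 0.01790043658397257
```

View pics/s7.png

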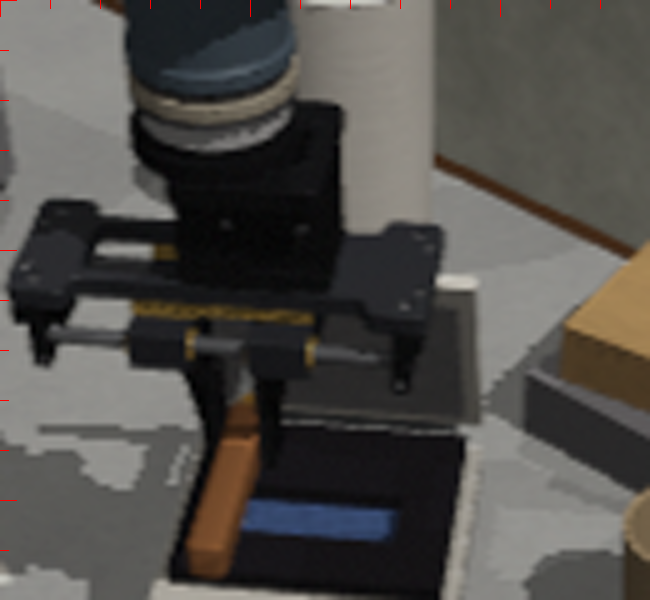

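View pics/t7.png

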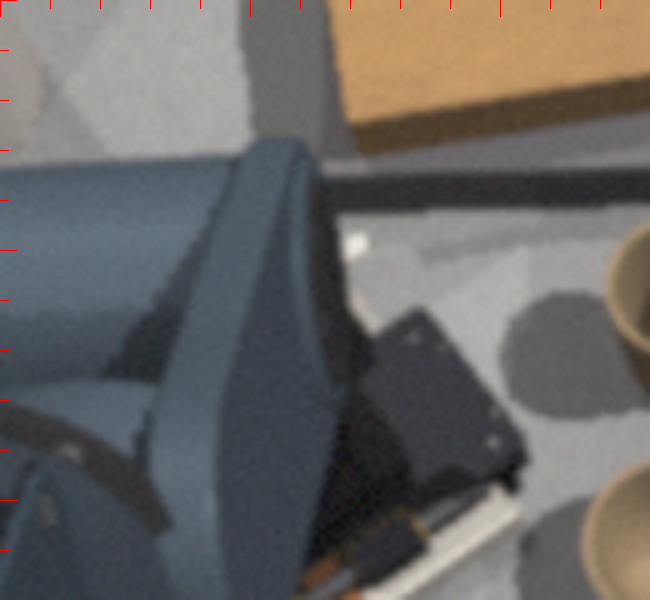

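```bash
python3 -m crank '[[0.026,-0.009,0,0,0,0,-1],[0.052,-0.016,0,0,0,0,-1],[0.079,-0.019,0,0,0,0,-1],[0.106,-0.021,0,0,0,0,-1],[0.133,-0.019,0,0,0,0,-1],[0.159,-0.016,0,0,0,0,-1],[0.159,-0.016,0,0,0,0,-1],[0.159,-0.016,0,0,0,0,-1]]' 60
python3 - <<'E'
from h import *
plan()
for n in("side","top"): cv2.imwrite(f"pics/{n}8.png",vision.camera(n))
crop("pics/side8.png","pics/s8.png",190,30,130,140,4)
crop("pics/top8.png","pics/t8.png",140,70,130,120,4)
E
```

```text
time: 11.28
position: [0.5657, 0.1745, 0.1721]
tool_rot: [-0.674, -0.213, 0.213, 0.675]
ft_force: [0.0, -0.0, -0.2]
grip_width: 0.0172
now 11.275 [0.5657 0.1745 0.1721] yaw 35.005666308507884 down [-0.0003  0.0009 -1.    ] F [ 0.0063 -0.0491 -0.1802] w 0.01721213027797933
```

View pics/s8.png

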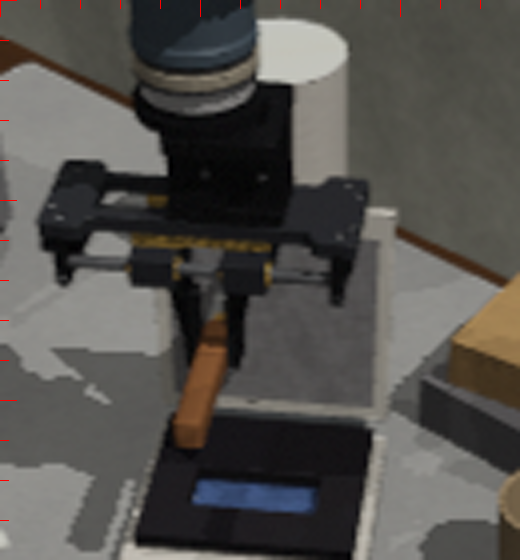

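View pics/t8.png

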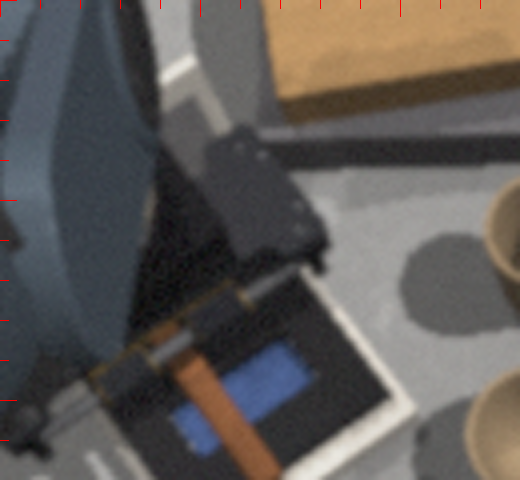

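Run:
```python
from h import *
p,e=tri((288.8,82.5),(187.5,84.5));print(p,e)
X=np.r_[np.cos(np.radians(35)),np.sin(np.radians(35)),0]
hr=np.array([.7117,.1479,.037]);d=p-hr;print('theta',np.pi/2+np.arctan2(d@X,d[2]),np.linalg.norm(d))
Y=np.array([-X[1],X[0],0])
for th in(1.5,1.6,1.7,1.8):
  q=hr+.16*(-np.cos(th)*X+np.r_[0,0,np.sin(th)]);print(th,proj('side',q),proj('top',q))
```

```text
[0.7322 0.1646 0.1945] 0.002476339464974227
theta 1.7368780247043618 0.159701182053204
1.5 [287.6948  89.5059] [197.7099  95.3463]
1.6 [288.2945  86.1666] [193.6674  90.0401]
1.7 [288.8627  83.4333] [189.8311  85.1674]
1.8 [289.3931  81.3218] [186.2561  80.7957]
```

The side view shows the lid upright and the recess free. The triangulated lid angle is about 1.70 rad. I'll push it slightly further for gripper clearance, then withdraw.

```bash
python3 -m crank '[[0.009,0.002,0,0,0,0,-1],[0.018,0.005,0,0,0,0,-1],[0.018,0.005,0,0,0,0,-1],[0,-0.002,0,0,0,0,-1],[-0.08,-0.02,0,0,0,0,-1],[-0.16,-0.05,0,0,0,0,-1],[-0.2,-0.06,0,0,0,0,-1],[-0.2,-0.06,0,0,0,0,-1]]'
python3 - <<'E'
from h import *
plan(((.467,-.193,.2),-6))
cv2.imwrite(f"pics/side9.png",vision.camera("side"))
crop("pics/side9.png","pics/s9.png",170,30,150,150,4)
E
```

```text
time: 12.38
position: [0.4828, 0.1165, 0.203]
tool_rot: [-0.674, -0.212, 0.212, 0.675]
ft_force: [0.7, -0.7, -1.1]
grip_width: 0.0175
now 12.375 [0.4828 0.1165 0.203 ] yaw 34.91958069430439 down [ 0.0005  0.0011 -1.    ] F [ 0.6885 -0.7181 -1.1285] w 0.01751168881009853
[-0.3802  0.0054 -0.4895] [-0.0003  0.2273  0.0002] mm 310 deg 40.9
```

View pics/s9.png

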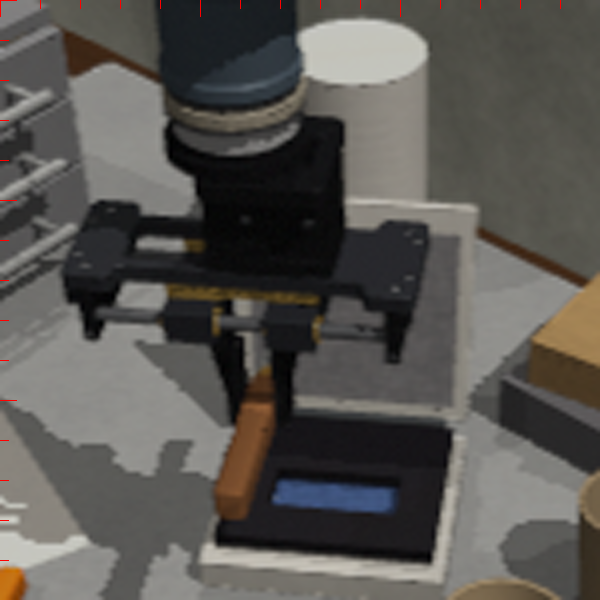

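```bash
python3 -m crank '[[-0.38,0.005,-0.49,0,0.227,0,-1],[-0.38,0.005,-0.49,0,0.227,0,-1],[-0.38,0.005,-0.49,0,0.227,0,-1],[-0.38,0.005,-0.49,0,0.227,0,-1],[-0.38,0.005,-0.49,0,0.227,0,-1],[-0.38,0.005,-0.49,0,0.227,0,-1],[-0.38,0.005,-0.49,0,0.227,0,-1],[-0.38,0.005,-0.49,0,0.227,0,-1]]'
python3 - <<'E'
from h import *
plan(((.467,-.193,.06),-6),((.467,-.193,.018),-6))
cv2.imwrite(f"pics/side10.png",vision.camera("side"))
crop("pics/side10.png","pics/s10.png",270,140,130,130,5)
E
```

```text
time: 13.42
position: [0.4691, -0.191, 0.1992]
tool_rot: [-0.706, 0.036, -0.035, 0.707]
ft_force: [-0.3, -0.6, -0.2]
grip_width: 0.0176
now 13.425 [ 0.4691 -0.191   0.1992] yaw -5.742197034560923 down [-0.0003  0.0018 -1.    ] F [-0.2821 -0.616  -0.2089] w 0.01764205267575092
[-0.0036  0.2784 -0.0049] [-0.0006  0.0014 -0.0002] mm 139 deg 0.3
[-0.0035  0.3624 -0.0051] [-0.0006  0.0014 -0.0002] mm 181 deg 0.3
```

View pics/s10.png

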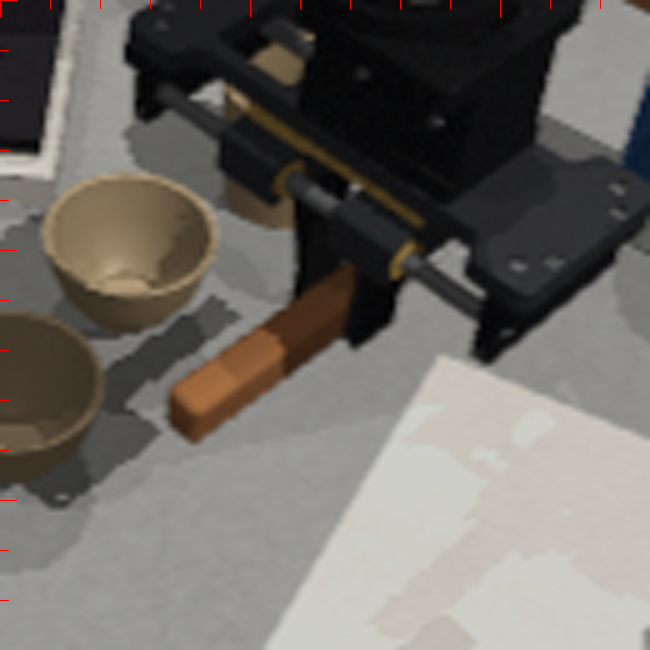

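Run:
```python
from h import *
o=robot.get_obs();p=o['position']-[0,0,.0066]
a0=np.radians(-5.7);X=np.r_[np.cos(a0),np.sin(a0),0];Y=np.array([-X[1],X[0],0])
for a in(-6,-3,0,3,6):
  c,s=np.cos(np.radians(a)),np.sin(np.radians(a)); x=X*c+np.r_[0,0,s];z=np.r_[0,0,c]-X*s
  print(a,[((proj('side',p-.09*x+sy*.009*Y+sz*.011*z)-[270,140])*5).round() for sy in(1,-1) for sz in(1,-1)])
```

```text
-6 [array([169., 368.]), array([161., 409.]), array([204., 396.]), array([195., 437.])]
-3 [array([166., 378.]), array([161., 417.]), array([201., 405.]), array([195., 444.])]
0 [array([164., 387.]), array([161., 424.]), array([199., 415.]), array([195., 451.])]
3 [array([163., 396.]), array([162., 431.]), array([197., 423.]), array([195., 458.])]
6 [array([162., 404.]), array([163., 437.]), array([196., 432.]), array([196., 464.])]
```

```bash
python3 -m crank '[[-0.003,0.1,-0.005,0,0.001,0,-1],[-0.003,0.2,-0.005,0,0.001,0,-1],[-0.003,0.28,-0.005,0,0.001,0,-1],[-0.003,0.32,-0.005,0,0.001,0,-1],[-0.003,0.345,-0.005,0,0.001,0,-1],[-0.003,0.36,-0.005,0,0.001,0,-1],[-0.003,0.36,-0.005,0,0.001,0,-1],[-0.003,0.36,-0.005,0,0.001,0,-0.2],[-0.003,0.36,-0.005,0,0.001,0,-0.2],[-0.003,0.36,-0.005,0,0.001,0,-0.2]]' 10
python3 -c "
from h import *
plan(((.467,-.193,.12),-6))"
```

```text
time: 14.72
position: [0.4676, -0.195, 0.02]
tool_rot: [-0.706, 0.037, -0.038, 0.706]
ft_force: [-0.0, -1.5, 0.3]
grip_width: 0.0335
now 14.725 [ 0.4676 -0.195   0.02  ] yaw -6.047073392301615 down [ 0.0013  0.0004 -1.    ] F [-0.0452 -1.4637  0.324 ] w 0.03350612474780792
[-0.0013 -0.2     0.0039] [-0.0002 -0.0003  0.0004] mm 100 deg 0.1
```

```bash
python3 -m crank '[[0,0,0.004,0,0,0,-0.2],[0,0,0.004,0,0,0,-0.2],[0,-0.1,0.004,0,0,0,-0.2],[0,-0.2,0.004,0,0,0,-0.2],[0,-0.2,0.004,0,0,0,-0.2],[0,-0.2,0.004,0,0,0,-0.2]]' 10
python3 - <<'E'
from h import *
plan(((.5686,-.3645,.12),4.3))
cv2.imwrite(f"pics/side11.png",vision.camera("side"))
crop("pics/side11.png","pics/s11.png",270,160,170,140,4)
for n,p in [('top',(388,220)),('top',(402,129))]: print(atz(n,*p,.02))
E
```

```text
time: 15.48
position: [0.4671, -0.1925, 0.1192]
tool_rot: [-0.706, 0.037, -0.037, 0.707]
ft_force: [0.2, 0.1, 0.6]
grip_width: 0.0345
now 15.475 [ 0.4671 -0.1925  0.1192] yaw -6.04111117638891 down [-0.0001  0.0013 -1.    ] F [0.1748 0.0898 0.6   ] w 0.03452912422669256
[ 0.2381 -0.002  -0.3207] [-0.0004 -0.0575 -0.    ] mm 200 deg 10.3
[ 0.4436 -0.3019  0.02  ]
[ 0.6876 -0.3616  0.02  ]
```

View pics/s11.png

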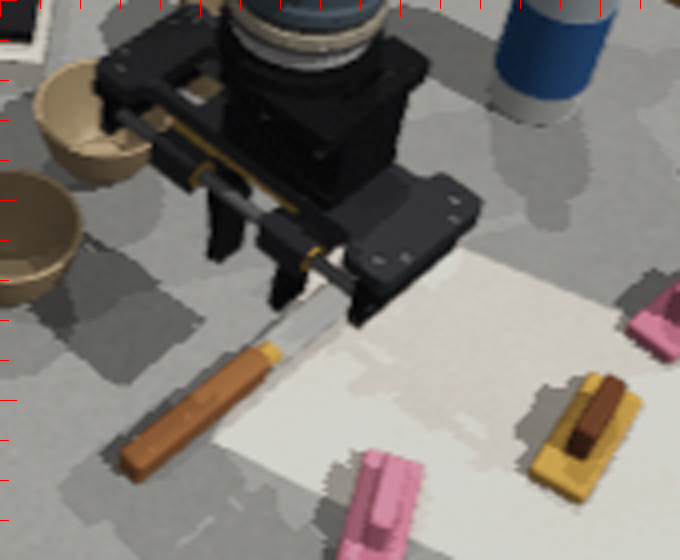

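The knife lies flat and released on the table. Next I move over the weight.

```bash
python3 -m crank '[[0.238,-0.002,-0.32,0,-0.0575,0,0],[0.238,-0.002,-0.32,0,-0.0575,0,0],[0.238,-0.002,-0.32,0,-0.0575,0,0],[0.238,-0.002,-0.32,0,-0.0575,0,0],[0.238,-0.002,-0.32,0,-0.0575,0,0],[0.238,-0.002,-0.32,0,-0.0575,0,0],[0.238,-0.002,-0.32,0,-0.0575,0,0]]'
python3 - <<'E'
from h import *
plan(((.5686,-.3645,.06),4.3),((.5686,-.3645,.03),4.3))
for n in("side","top"): cv2.imwrite(f"pics/{n}12.png",vision.camera(n))
crop("pics/side12.png","pics/s12.png",360,190,110,110,6)
E
```

```text
time: 16.4
position: [0.5682, -0.3626, 0.12]
tool_rot: [-0.706, -0.027, 0.027, 0.708]
ft_force: [-1.2, -0.4, -0.7]
grip_width: 0.0434
now 16.4 [ 0.5682 -0.3626  0.12  ] yaw 4.3716434031468925 down [-0.0012  0.0026 -1.    ] F [-1.2416 -0.3542 -0.7362] w 0.04335783098543191
[ 0.0007  0.12   -0.0042] [-0.0008  0.0004 -0.0003] mm 60 deg 0.2
[ 0.0008  0.18   -0.0043] [-0.0008  0.0004 -0.0003] mm 90 deg 0.2
```

View pics/s12.png

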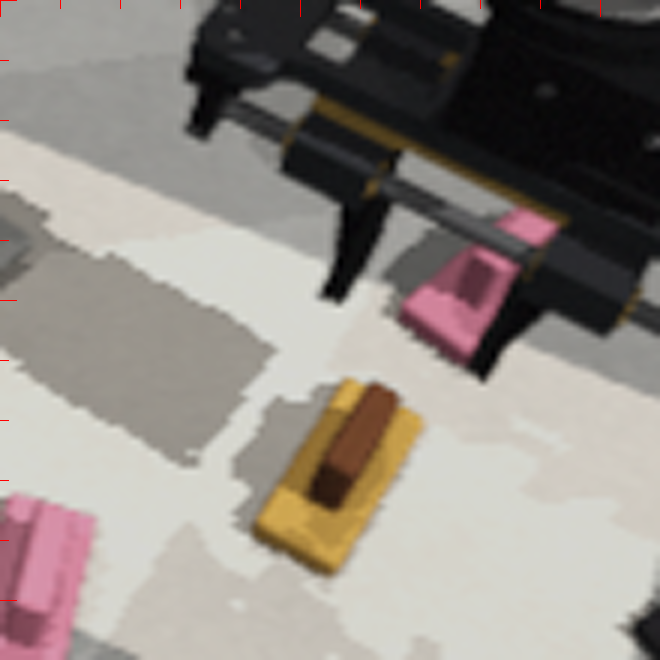

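```bash
python3 -m crank '[[0.001,0.1,-0.003,-0.001,0,0,0],[0.001,0.15,-0.003,-0.001,0,0,0],[0.001,0.178,-0.003,-0.001,0,0,0],[0.001,0.178,-0.003,-0.001,0,0,0],[0.001,0.178,-0.003,-0.001,0,0,0]]'
python3 - <<'E'
from h import *
plan(((.5686,-.3645,.03),4.3))
cv2.imwrite("pics/side13.png",vision.camera("side"))
crop("pics/side13.png","pics/s13.png",360,190,110,110,6)
E
```

```text
time: 17.12
position: [0.5705, -0.3664, 0.0326]
tool_rot: [0.708, 0.027, -0.026, -0.705]
ft_force: [1.2, -0.1, 0.7]
grip_width: 0.0435
now 17.125 [ 0.5705 -0.3664  0.0326] yaw 4.320055570651051 down [ 0.0025 -0.0038 -1.    ] F [ 1.1587 -0.0879  0.692 ] w 0.043487119141351775
[-0.0034  0.0053  0.0041] [0.0013 0.0001 0.0007] mm 4 deg 0.3
```

View pics/s13.png

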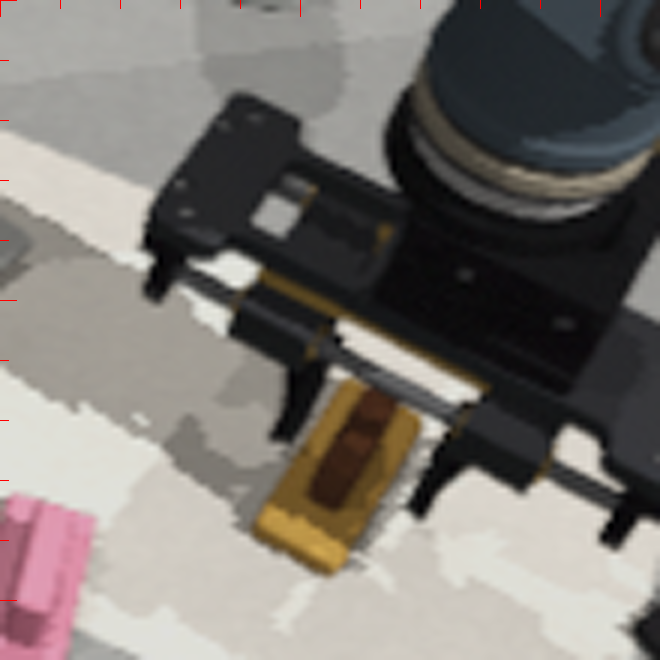

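```bash
python3 -m crank '[[-0.002,0.004,0.003,0,0,0,0],[-0.002,0.004,0.003,0,0,0,-1],[-0.002,0.004,0.003,0,0,0,-1],[-0.002,0.004,0.003,0,0,0,-1],[-0.002,0.004,0.003,0,0,0,-1],[-0.002,0.004,0.003,0,0,0,-1],[-0.002,0.004,0.003,0,0,0,-1],[-0.002,0.004,0.003,0,0,0,-1],[-0.002,0.004,0.003,0,0,0,-1]]' 40
python3 - <<'E'
from h import *
plan(((.5686,-.3645,.2),4.3))
E
```

```text
time: 18.3
position: [0.5685, -0.3643, 0.0294]
tool_rot: [0.707, 0.027, -0.026, -0.706]
ft_force: [0.7, 0.9, 0.4]
grip_width: 0.0135
now 18.3 [ 0.5685 -0.3643  0.0294] yaw 4.3104633784608035 down [ 0.0005 -0.0019 -1.    ] F [0.6781 0.8671 0.4171] w 0.013545285822427136
[ 0.0003 -0.3413 -0.0011] [0.0006 0.0001 0.0001] mm 171 deg 0.1
```

```bash
python3 -m crank '[[0,-0.05,0,0,0,0,-1],[0,-0.15,0,0,0,0,-1],[0,-0.25,0,0,0,0,-1],[0,-0.35,0,0,0,0,-1],[0,-0.4,0,0,0,0,-1],[0,-0.4,0,0,0,0,-1],[0,-0.4,0,0,0,0,-1]]'
python3 - <<'E'
from h import *
plan(((.58,-.05,.23),-25),((.5908,.167,.23),-55))
cv2.imwrite("pics/side14.png",vision.camera("side"))
E
```

```text
time: 19.18
position: [0.5673, -0.3632, 0.2271]
tool_rot: [-0.706, -0.026, 0.027, 0.707]
ft_force: [-0.4, 0.4, -3.8]
grip_width: 0.0138
now 19.175 [ 0.5673 -0.3632  0.2271] yaw 4.303244932090904 down [-0.0024  0.0005 -1.    ] F [-0.374   0.3698 -3.755 ] w 0.013771249576258329
[ 0.0723 -0.0055  0.6226] [-0.      0.1628 -0.0008] mm 313 deg 29.3
[ 0.1264 -0.0054  1.0538] [ 0.0002  0.3295 -0.0008] mm 531 deg 59.3
```

View pics/side14.png

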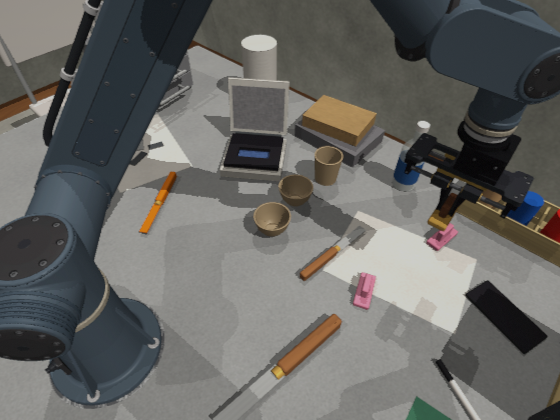

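The weight is lifted at about (438,216), the lid stands upright at (258,105), and the bowls, cup and knife are undisturbed. With the case open and unobstructed, I'll refine the recess position.

Run:
```python
from h import *
cv2.imwrite("pics/top14.png",vision.camera("top"))
crop("pics/top14.png","pics/t14.png",140,60,120,160,5)
crop("pics/side14.png","pics/s14.png",210,70,90,120,6)
```

```text
(no output)
```

View pics/t14.png

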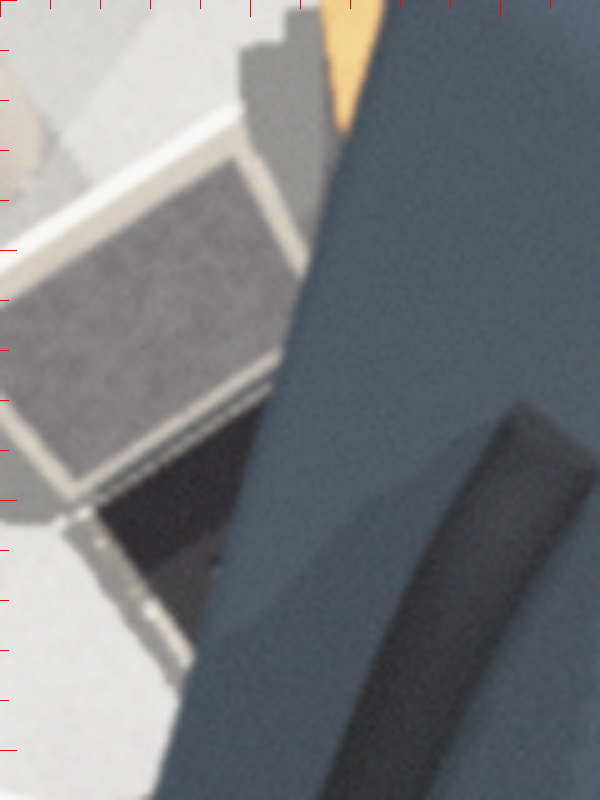

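View pics/s14.png

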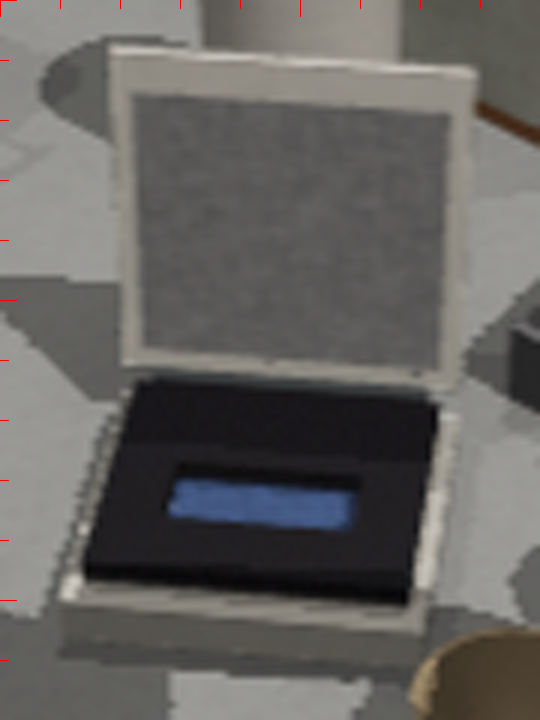

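Run:
```python
from h import *
yaw=np.radians(35);X=np.r_[np.cos(yaw),np.sin(yaw),0];Y=np.array([-X[1],X[0],0]);c=np.array([.597,.1716,0])
z=np.array([0,0,1])
for nm,a in {'recFL':(-28,45,36),'recFR':(-28,-45,36),'recBL':(12,45,36),'recBR':(12,-45,36),'neckFL':(-64,77,36),'neckFR':(-64,-77,36),'neckBL':(72,77,36),'plFL':(-80,85,24),'plFR':(-80,-85,24),'plFLb':(-80,85,0)}.items():
  a=np.array(a)/1000;print(nm,((proj('side',c+a[0]*X+a[1]*Y+a[2]*z)-[210,70])*6).round())
q=[atz('side',210+u/6,70+v/6,.036) for u,v in((166,518),(352,530),(178,463),(361,478))]
print(np.array(q),np.mean(q,0))
n=[atz('side',210+u/6,70+v/6,.036) for u,v in((85,570),(410,592))];print(n)
```

```text
recFL [161. 513.]
recFR [350. 529.]
recBL [176. 459.]
recBR [361. 474.]
neckFL [ 78. 558.]
neckFR [409. 587.]
neckBL [135. 377.]
plFL [ 56. 599.]
plFR [422. 631.]
plFLb [ 61. 637.]
[[0.5474 0.1879 0.036 ]
 [0.5998 0.1175 0.036 ]
 [0.5793 0.2123 0.036 ]
 [0.6303 0.1396 0.036 ]] [0.5892 0.1643 0.036 ]
[array([0.497 , 0.1896, 0.036 ]), array([0.5863, 0.0691, 0.036 ])]
```

```bash
python3 -m crank '[[0.012,-0.006,0.1,0,0.027,0,-1],[0.024,-0.006,0.2,0,0.054,0,-1],[0.036,-0.006,0.3,0,0.081,0,-1],[0.048,-0.006,0.4,0,0.108,0,-1],[0.06,-0.006,0.5,0,0.136,0,-1],[0.072,-0.006,0.62,0,0.163,0,-1],[0.072,-0.006,0.62,0,0.163,0,-1],[0.072,-0.006,0.62,0,0.163,0,-1]]'
python3 - <<'E'
from h import *
plan(((.590,.1657,.23),-54.7),((.590,.1657,.15),-54.7))
E
```

```text
time: 20.27
position: [0.5807, -0.0521, 0.2306]
tool_rot: [0.691, -0.153, 0.153, -0.689]
ft_force: [-0.2, -0.3, -3.0]
grip_width: 0.0137
now 20.275 [ 0.5807 -0.0521  0.2306] yaw -24.942068204882677 down [-0.001  -0.0025 -1.    ] F [-0.1818 -0.3196 -3.0088] w 0.013709671712663822
[-0.1669  0.0002  0.4028] [0.0008 0.1653 0.0003] mm 218 deg 29.8
[-0.167   0.1602  0.4032] [0.0008 0.1653 0.0003] mm 232 deg 29.8
```

```bash
python3 -m crank '[[-0.033,0,0.08,0,0.033,0,-1],[-0.067,0,0.16,0,0.066,0,-1],[-0.1,0,0.24,0,0.1,0,-1],[-0.133,0,0.32,0,0.133,0,-1],[-0.167,0,0.403,0.001,0.165,0,-1],[-0.167,0,0.403,0.001,0.165,0,-1],[-0.167,0.05,0.403,0.001,0.165,0,-1],[-0.167,0.11,0.403,0.001,0.165,0,-1],[-0.167,0.16,0.403,0.001,0.165,0,-1],[-0.167,0.16,0.403,0.001,0.165,0,-1]]'
python3 - <<'E'
from h import *
plan(((.590,.1657,.11),-54.7),((.590,.1657,.075),-54.7))
for n in("side","top"): cv2.imwrite(f"pics/{n}15.png",vision.camera(n))
crop("pics/side15.png","pics/s15.png",190,50,130,140,5)
crop("pics/top15.png","pics/t15.png",140,60,130,150,5)
E
```

```text
time: 21.52
position: [0.5894, 0.1631, 0.1487]
tool_rot: [0.629, -0.327, 0.325, -0.627]
ft_force: [0.2, 0.4, -2.3]
grip_width: 0.0133
now 21.525 [0.5894 0.1631 0.1487] yaw -54.84254009490743 down [-0.0033 -0.001  -1.    ] F [ 0.231   0.4398 -2.2762] w 0.013299586876816531
[-0.0035  0.0774  0.0042] [ 0.001  -0.0008 -0.0003] mm 39 deg 0.2
[-0.0034  0.1474  0.0044] [ 0.001  -0.0008 -0.0003] mm 74 deg 0.2
```

View pics/s15.png

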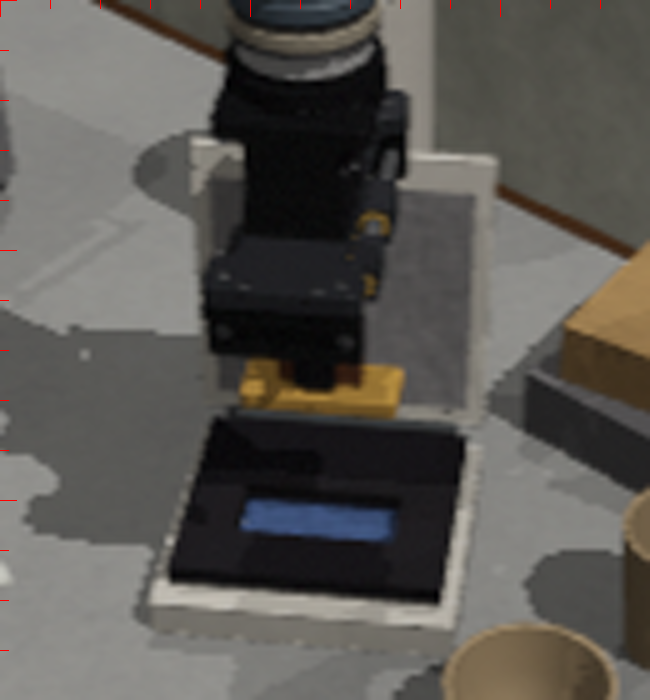

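View pics/t15.png

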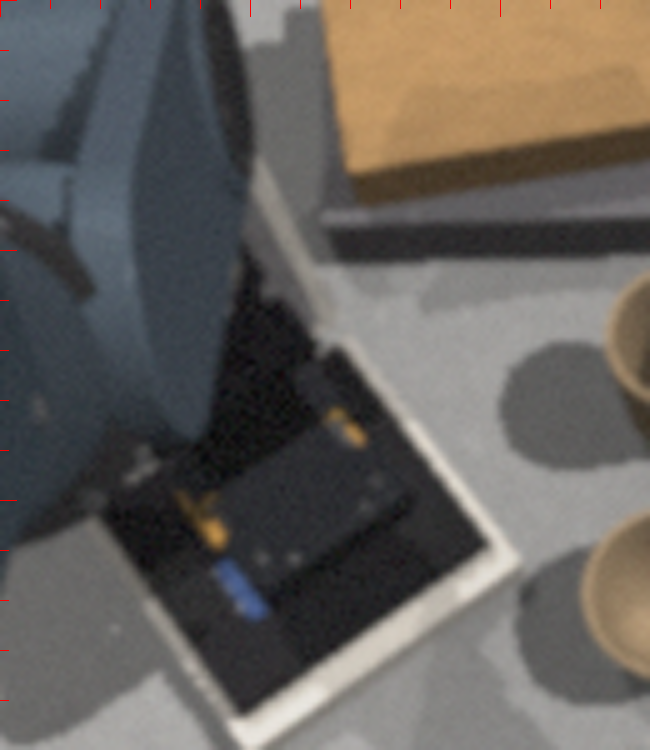

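The side view shows the weight hovering behind and above the blue recess, at about (254,128), with the lid clear. I'll lower it partway and measure foot against recess in the images.

```bash
python3 -m crank '[[-0.001,0.03,0.002,0,0,0,-1],[-0.001,0.06,0.002,0,0,0,-1],[-0.001,0.09,0.002,0,0,0,-1],[-0.001,0.1,0.002,0,0,0,-1],[-0.001,0.1,0.002,0,0,0,-1],[-0.001,0.1,0.002,0,0,0,-1]]'
python3 - <<'E'
from h import *
plan(((.590,.1657,.075),-54.7))
for n in("side","top"): cv2.imwrite(f"pics/{n}16.png",vision.camera(n))
crop("pics/side16.png","pics/s16.png",200,110,100,80,8)
crop("pics/top16.png","pics/t16.png",150,100,100,100,6)
plan()
E
```

```text
time: 22.38
position: [0.5917, 0.1667, 0.1016]
tool_rot: [-0.627, 0.324, -0.326, 0.629]
ft_force: [-0.5, -0.0, -2.1]
grip_width: 0.0139
now 22.375 [0.5917 0.1667 0.1016] yaw -54.72242918590565 down [ 0.0036  0.0004 -1.    ] F [-0.4804 -0.0014 -2.0702] w 0.013874159914442201
[-0.0005  0.0531 -0.0041] [-0.001  -0.0001  0.0006] mm 27 deg 0.2
now 22.475 [0.5918 0.1667 0.1018] yaw -54.72173032777176 down [ 0.0039  0.0004 -1.    ] F [-0.4067  0.5519 -2.8007] w 0.013933308545305317
```

View pics/s16.png

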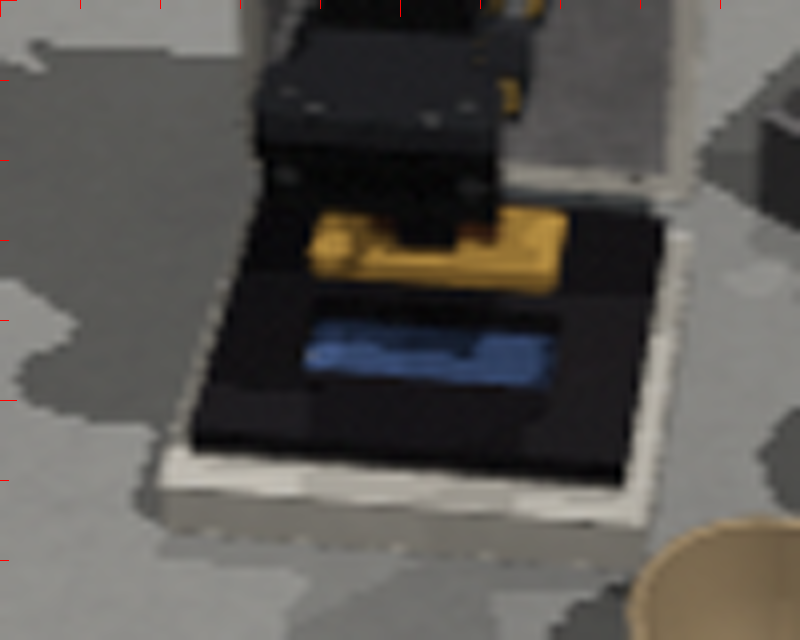

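View pics/t16.png

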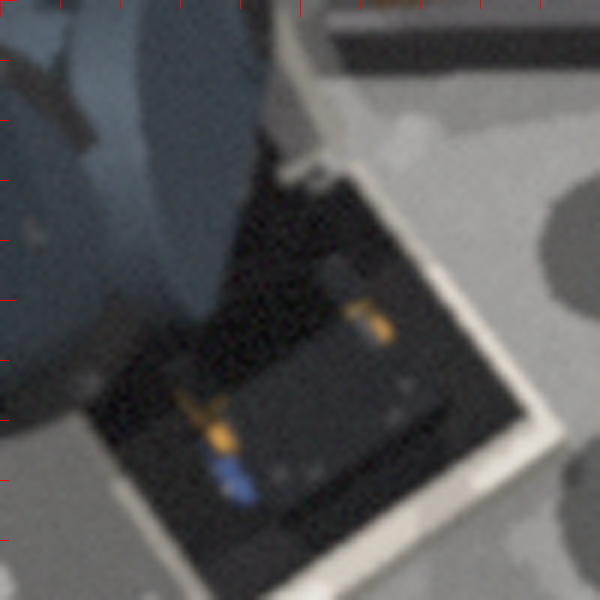

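Run:
```python
from h import *
yaw=np.radians(35.2);X=np.r_[np.cos(yaw),np.sin(yaw),0];Y=np.array([-X[1],X[0],0])
S=lambda u,v:(200+u/8,110+v/8)
for zz in(.0690,.0715,.074):
  fl=atz('side',*S(312,277),zz);fr=atz('side',*S(555,292),zz)
  rl=atz('side',*S(304,371),.036);rr=atz('side',*S(550,386),.036)
  print(zz,'foot len',np.linalg.norm(fl-fr),'rec len',np.linalg.norm(rl-rr),'mid dX,dY',((fl+fr)/2-(rl+rr)/2)@X,((fl+fr)/2-(rl+rr)/2)@Y, 'ang',[np.degrees(np.arctan2((b-a)[1],(b-a)[0])) for a,b in((fl,fr),(rl,rr))])
# predicted with nominal: weight at cmd (.590,.1657)
for x0,y0,z0 in((.590,.1657,.0715),(.5918,.1667,.0715)):
  w=np.array([x0,y0,z0]);print([((proj('side',w-.017*X+s*.042*Y)-[200,110])*8).round() for s in(1,-1)],[((proj('side',w-.017*X+s*.042*Y+[0,0,.012])-[200,110])*8).round() for s in(1,-1)],
  [((proj('top',w+t*.017*X+s*.042*Y+[0,0,.012])-[150,100])*6).round() for s in(1,-1) for t in (-1,1)])
```

```text
0.069 foot len 0.08470638514009593 rec len 0.08707732878900121 mid dX,dY 0.011567957145767525 -0.0017108174726773425 ang [np.float64(-53.250156817010264), np.float64(-53.02832437112655)]
0.0715 foot len 0.08440031240313985 rec len 0.08707732878900121 mid dX,dY 0.008569832580140019 -0.002267568416796264 ang [np.float64(-53.250156817010215), np.float64(-53.02832437112655)]
0.074 foot len 0.08409423966618346 rec len 0.08707732878900121 mid dX,dY 0.005571708014512823 -0.0028243193609151316 ang [np.float64(-53.250156817010186), np.float64(-53.02832437112655)]
[array([299., 283.]), array([541., 302.])] [array([297., 255.]), array([540., 275.])] [array([218., 460.]), array([171., 396.]), array([390., 341.]), array([343., 278.])]
[array([301., 279.]), array([542., 298.])] [array([298., 252.]), array([542., 271.])] [array([215., 456.]), array([169., 392.]), array([388., 337.]), array([340., 274.])]
```

```bash
python3 -m crank '[[-0.002,0.015,-0.004,0,0,0,-1],[-0.004,0.03,-0.008,0,0,0,-1],[-0.004,0.03,-0.008,0,0,0,-1],[-0.004,0.03,-0.008,0,0,0,-1],[-0.004,0.03,-0.008,0,0,0,-1],[-0.004,0.03,-0.008,0,0,0,-1]]'
python3 - <<'E'
from h import *
plan()
for n in("side","top"): cv2.imwrite(f"pics/{n}17.png",vision.camera(n))
a=cv2.convertScaleAbs(cv2.imread("pics/side17.png"),alpha=1.8,beta=10);b=cv2.convertScaleAbs(cv2.imread("pics/top17.png"),alpha=1.8,beta=10)
crop(a,"pics/s17.png",225,130,60,50,12)
crop(b,"pics/t17.png",170,130,60,60,10)
plan()
E
```

```text
time: 23.22
position: [0.5872, 0.1659, 0.0864]
tool_rot: [-0.627, 0.324, -0.326, 0.629]
ft_force: [1.3, 0.7, -2.8]
grip_width: 0.0138
now 23.225 [0.5872 0.1659 0.0864] yaw -54.72927673010712 down [ 0.0032  0.0003 -1.    ] F [ 1.2553  0.6991 -2.843 ] w 0.013846288615305971
now 23.325 [0.5871 0.1659 0.0864] yaw -54.72918649812807 down [ 0.003   0.0003 -1.    ] F [ 0.1255 -0.0733 -3.5357] w 0.013683635475182825
```

View pics/s17.png

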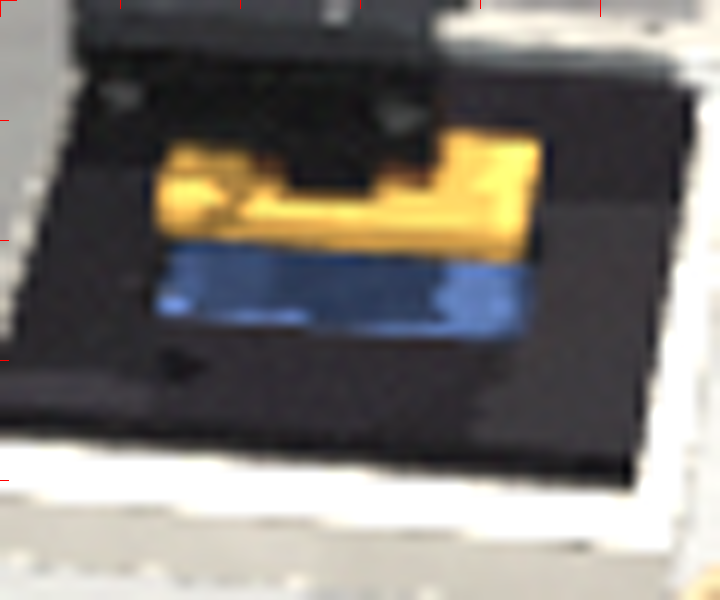

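View pics/t17.png

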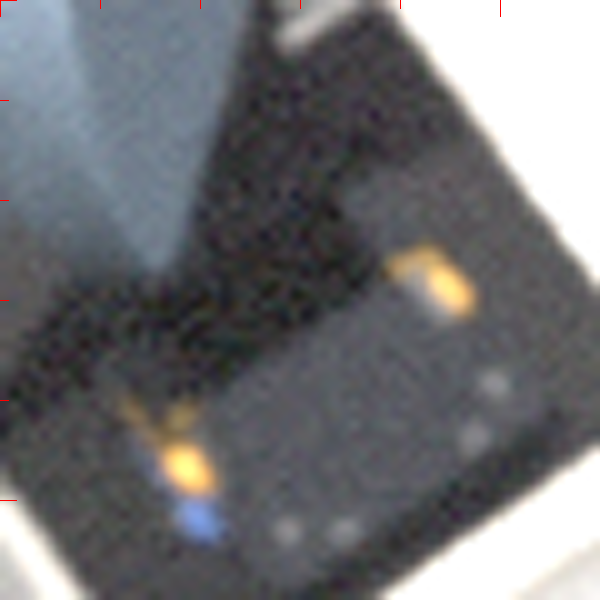

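Run:
```python
from h import *
yaw=np.radians(35.2);X=np.r_[np.cos(yaw),np.sin(yaw),0];Y=np.array([-X[1],X[0],0])
S=lambda u,v:(225+u/12,130+v/12)
rl=atz('side',*S(157,315),.036);rr=atz('side',*S(525,338),.036)
for zz in(.0555,.057,.0585):
  fl=atz('side',*S(158,235),zz);fr=atz('side',*S(527,263),zz)
  print(zz,'mid dX,dY',((fl+fr)/2-(rl+rr)/2)@X,((fl+fr)/2-(rl+rr)/2)@Y,'ang',[np.degrees(np.arctan2((b-a)[1],(b-a)[0])) for a,b in((fl,fr),(rl,rr))])
T=lambda u,v:(170+u/10,130+v/10)
for nm,uv in(('R',(475,300)),('L',(205,492))): print(nm,atz('top',*T(*uv),.069))
for nm,uv in(('Rside top',(540,230)),('Lside',(0,0))):pass
for c in((.5908,.167),(.589,.1643)):
  c=np.r_[c,.036]
  print([((proj('top',c-.02*X+s*.045*Y+[0,0,dz])-[170,130])*10).round() for s in(1,-1) for dz in (0,-.012)])
w=np.array([.5871,.1659,.057])
print('footpred',[((proj('top',w-.017*X+s*.042*Y+[0,0,.012])-[170,130])*10).round() for s in(1,-1)])
```

```text
0.0555 mid dX,dY 0.004858898125808769 -0.0003027735492939734 ang [np.float64(-54.40258881439774), np.float64(-53.159686116019245)]
0.057 mid dX,dY 0.0031077575853377276 -0.0006333281446202251 ang [np.float64(-54.40258881439762), np.float64(-53.159686116019245)]
0.0585 mid dX,dY 0.0013566170448667174 -0.0009638827399464317 ang [np.float64(-54.402588814397674), np.float64(-53.159686116019245)]
R [0.5975 0.1179 0.069 ]
L [0.5499 0.1834 0.069 ]
[array([200., 538.]), array([211., 551.]), array([494., 334.]), array([501., 350.])]
[array([211., 544.]), array([222., 558.]), array([504., 341.]), array([512., 357.])]
footpred [array([176., 496.]), array([459., 301.])]
```

```bash
python3 -m crank '[[-0.002,0.01,0.003,0.001,0,0,-1],[-0.002,0.02,0.003,0.001,0,0,-1],[-0.002,0.02,0.003,0.001,0,0,-1],[-0.002,0.02,0.003,0.001,0,0,-1],[-0.002,0.02,0.003,0.001,0,0,-1],[-0.002,0.02,0.003,0.001,0,0,-1]]'
python3 - <<'E'
from h import *
plan()
for n in("side","top"): cv2.imwrite(f"pics/{n}18.png",vision.camera(n))
a=cv2.convertScaleAbs(cv2.imread("pics/side18.png"),alpha=1.8,beta=10);b=cv2.convertScaleAbs(cv2.imread("pics/top18.png"),alpha=1.8,beta=10)
crop(a,"pics/s18.png",225,130,60,50,12)
crop(b,"pics/t18.png",170,130,60,60,10)
plan()
E
```

```text
time: 24.08
position: [0.5877, 0.1676, 0.0763]
tool_rot: [-0.626, 0.324, -0.326, 0.63]
ft_force: [1.0, -0.1, -2.6]
grip_width: 0.0138
now 24.075 [0.5877 0.1676 0.0763] yaw -54.73036578828448 down [ 0.0055  0.0021 -1.    ] F [ 1.0178 -0.1058 -2.5873] w 0.013776720830095195
now 24.175 [0.5877 0.1676 0.0763] yaw -54.72803055114651 down [ 0.0054  0.0021 -1.    ] F [-0.1781 -0.5263 -3.0629] w 0.01353299953948529
```

View pics/s18.png

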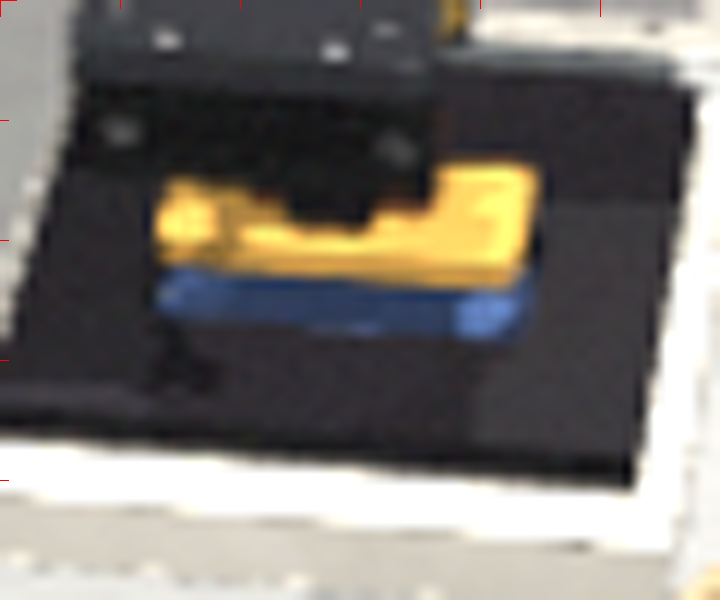

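View pics/t18.png

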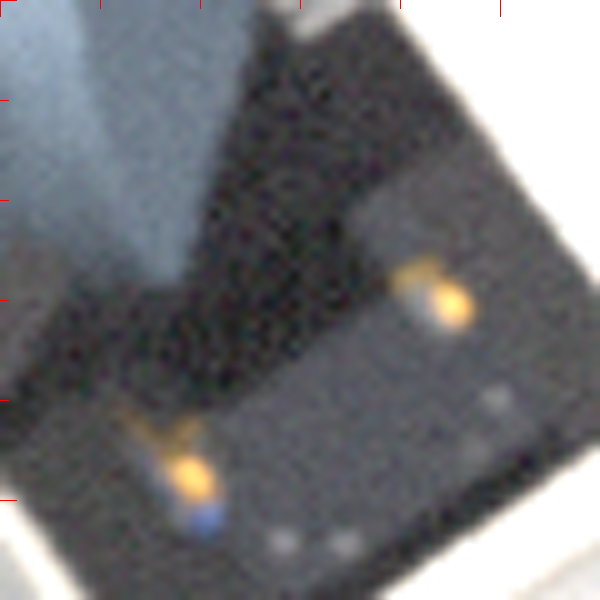

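View pics/side18.png

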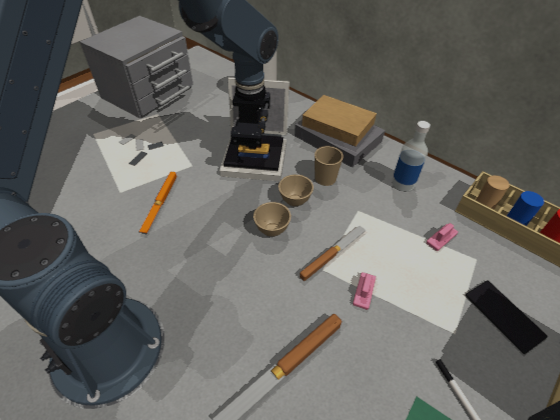

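Run:
```python
from h import *
yaw=np.radians(35.2);X=np.r_[np.cos(yaw),np.sin(yaw),0];Y=np.array([-X[1],X[0],0])
S=lambda u,v:(225+u/12,130+v/12)
rl=atz('side',*S(157,315),.036);rr=atz('side',*S(525,338),.036)
for zz in(.0455,.047,.0485):
  fl=atz('side',*S(157,262),zz);fr=atz('side',*S(524,288),zz);d=(fl+fr)/2-(rl+rr)/2
  print(zz,'offset from centred X,Y',d@X-.003,d@Y)
o=robot.get_obs();print(o['position'],R.from_quat(o['tool_rot']).as_matrix()[:,1],np.abs(o['joint_velocities']).max())
```

```text
0.0455 offset from centred X,Y 0.004241553929562826 0.0009087969391436312
0.047 offset from centred X,Y 0.002509895900395284 0.0005803226197407953
0.0485 offset from centred X,Y 0.0007782378712279875 0.00025184830033792233
[0.5877 0.1676 0.0763] [ 0.0054  0.0021 -1.    ] 0.0007285611917529822
```

```bash
python3 -c "
from h import *
robot.hand_in(); plan()"
```

```text
the job is handed in; nothing more can be done
the job is handed in; nothing more can be done
```

I handed the job in at about 24 s, with the weight still held over the recess; no verdict was reported.

**What I did:**
- I levered the lid open with the palette knife's blade, to a measured 1.70 rad. I then pushed it a little further to give the gripper room.
- I laid the knife back flat at its old place and released it.
- I carried the weight over the cup and bowls by its wooden grip. It hangs level above the recess, turned to match it.

**Last checks:**
- **Height:** by the arm's reading, the weight's underside is about 11 mm above the recess mouth.
- **Turn and level:** it was within about 1.5° of the recess's direction. The tool was within 0.5° of vertical.
- **Grip:** the fingers hold the grip at a 13.7 mm opening and the arm was at rest.
- **Bystanders:** the side view shows the bowls, cup and knife looking undisturbed and the lid open. I did not measure them again at the end.

**Where checks disagreed:** the centring estimates differ by a few millimetres along the case's front-to-back direction.
- The side camera puts the weight about 1–2.5 mm too far back.
- The top camera, with the gripper hiding most of the view, puts it about 2 mm too far forward.
- Across the case, the side camera shows under 1 mm of error; the arm's reading suggests up to 3 mm.

All of these are inside the 8 mm limit.

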